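Poise a bar magnet over the induction coil

ROBOT

A 6-joint arm with a two-finger parallel gripper is mounted at the origin on the work surface. World frame = base frame: x ahead of the robot, y to its left, z up, the work surface at z = 0. Lengths are in m, angles in rad, forces in N, time in s.
With the tool pointing down it reaches from about 0.25 to 0.85 m from the base axis. Payload 12.5 kg.
Tool frame: the origin (TCP) lies midway between the tips of the shut fingers; the grasp point (between the pads) lies 19 mm behind it; z points along the fingers, y is the direction in which the jaws open and shut (so a half turn about z gives the same grasp; the last joint's range is limited). The gripper opens to 93 mm and grips with 3 to 60 N. Pads are 15 mm wide; open, the fingers measure 128 mm over their backs; the gripper's body (75 mm by 188 mm) begins 65 mm behind the grasp point.
Start: joints at [-1.244, 0.351, 1.652, -0, 1.139, -0.085], TCP at [0.22, -0.504, 0.194] pointing down, gripper open.
Joint ranges: [-2.75, 2.75], [-0.79, 2.1], [0.01, 2.65], [-1.57, 4.71], [0.07, 3.14], [-2.87, 2.87]. Speed limits (rad/s): [2.22, 2.22, 2.79, 3.14, 3.14, 3.14].

INTERFACE

Orientations are given as [roll, pitch, yaw] about the fixed x, y, z axes, in that order (R = Rz(yaw) Ry(pitch) Rx(roll)).
In Python, from station import env, viewer, models gives the robot as it stands. The module is installed in compiled form; this text tells all that it offers.
- The arm moves only by the tool step_arm, never from a script. Its argument "plan" is a list of rows, each an object of numbers: "tx", "ty", "tz": the shift along the tool's x, y, z normalised to -1 to 1, where 1 is 0.05 m; "ax", "ay", "az": the turn, a rotation vector about the tool's x, y, z normalised to -1 to 1, where 1 is 0.1 rad; "fingers": the gripper's target within -1 to 1 (fully open at 1, half-way at 0, shut at -1). In form: [{"tx": .., "ty": .., "tz": .., "ax": .., "ay": .., "az": .., "fingers": ..}, ...]. A call has 1 to 5 rows; each row shifts and turns the commanded pose from where the row before left it, along the tool's axes as they then stand; what a row does not reach is not made up. A row lasts 1/8 s, in which the tool goes at most 62.5 mm and 10.7 degrees, less where a joint would pass 70% of its speed; a pose out of reach is approached as far as the arm can. A call with a number of a shift or a turn outside -1 to 1 is refused whole. A call with a gripper value outside its range is refused whole. The fingers move at their own pace and stop on an object; "grip_force" is the grip in N (left out, the last holds). Time passes only in rows, so rows that do not move let the fingers close. It gives the time, the measured TCP pose, the force and the opening at its end, in the units of the state.
- env.read_state(): the state, without advancing time (a new reading comes with each control period).
- viewer.camera(name): name is "scene" or "side" or "wrist"; returns (picture, depth): 480x640x3 uint8, blue, green, red; 480x640 float32, m along the optical axis (not along the pixel's ray), 0 where there is no reading.
- viewer.calibration(name): a dict with "fx", "fy", "cx", "cy" (pixels), "k1" (the pictures are not rectified: a ray, as slopes to the right and down, at radius r is drawn at 1 + k1 r^2 times it, then the intrinsics apply), "origin" and "rotation" of the camera in the world. Camera axes: x right, y down, z forward; pixel columns grow to the right and rows downward; lengths in m; the calibration is good to about 2 mm. A picture is of the moment at which its call begins: read the wrist's pose just before it. calibration takes no time and is no camera call; for the wrist camera it gives the pose at the moment of the call.
- env.sign_off(): hands the job in, once; it reports no verdict.
Trained networks look in the newest picture that a camera, given by its name, has taken for a name from the list of things; names that differ only in an ending like _2 or _b are one class to them, and where a whole thing is asked for, a point or a joint stands for the part that bears it (a point fixed in the world has none). Each returns a list of dicts, best first, with "conf" (0 to 1); they miss things now and then, are a little off and sometimes report something else, mostly with a low value. They report only what shows in the picture. A call takes as long as a camera call. They do not tell look-alikes from the thing itself.
- models.trace(camera, name): "mask" (480x640 bool, what is visible of it).
- models.spot_point(camera, name): "xyz" ([x, y, z] in m, in the coordinates of the camera as it stood for that picture, good to about 4 mm: a listed point, or the origin of a listed thing).
The state is a dict: "time": time; "joint_pos": joint angles; "joint_velocities": joint speeds; "joint_torque": joint torques, N m; "tool_pos": TCP position; "ee_rot": TCP orientation; "ft_force": force on the tool from outside, world axes, zero at the start; "ft_torque": the same for the moment, N m; "gripper_width": finger opening in m.
Only numpy, scipy, OpenCV 4.12 (cv2) and the standard library are available. Lean on these libraries where they do the work, as an engineer would, in place of code of your own. Each camera call takes 0.05 s, during which the arm holds its last target.

TASK

Swing the small white bench cabinet's door wide open by its handle, take the longer of the two steel bar magnets out of the rack on the inside of the door, and carry it over the test-tube rack to the coil with the rectangular opening. Finish while still holding it there, ready to be dropped: do not let go, keep it hanging upright and still with its lower end about a centimetre above the opening, centred and turned so that it would fall straight in, and never let the magnet touch the coil. Leave the door wide open and the short magnet in its pocket, and do not shove the test-tube rack, beaker or measuring cylinder about.

Things in the scene. Friction and masses are not known exactly. Their poses are not given: they have to be found in the camera images.
- cabinet: small white bench cabinet, fixed, turned a few degrees either way; 180 mm deep, 240 wide, 200 high, solid roof. Origin: under its centre; its front (door) faces -x, y to its left.
- door (a joint): hinge angle of the cabinet door, rad: 0 = shut (the start), grows as the free edge swings out towards the robot, stop at 1.9. Upright hinge on the cabinet's left (+y) edge; opening turns clockwise seen from above. Stays where it is left; light friction (0.15 N m). Door 14 mm thick, 240 mm wide, top edge 198 mm above the bench.
- door_hinge (a point): point on the door's upright hinge axis, in the plane of the door's inside face, 170 mm above the bench. The frame turns with the door: x points out of the inside face (into the cabinet when shut), y from the door's free edge to the hinge, z up.
- door_rack (a point): middle of the grey rack on the door's inside face, at its pocket floors, 80 mm above the bench; axes as door_hinge. Two upright pockets lie 45 mm either side along y (75 and 165 mm from the hinge), their middles 36 mm out of the inside face; each 29 (y) by 19 mm (x), 35 mm deep, rims 115 mm above the bench. Either magnet may be in either pocket.
- door_handle (a point): grip point on the door handle: an upright round steel bar 10 mm thick standing 35 mm off the outside face, 210 mm from the hinge along the door, joined to it only at its lower end (100 mm above the bench), free at its top (192 mm). The point is on the bar's axis, 170 mm above the bench; axes as door_hinge.
- long_bar: the longer magnet: plain steel bar 26 by 16 mm in section and 100 mm long, 0.2 to 0.4 kg, standing upright in one of the two door pockets, its top 180 mm above the bench. Origin: centre of its lower end. x along the 26 mm side, y along the 16 mm side, z up its length.
- short_bar: the shorter magnet, same section but 60 mm long, in the other door pocket, to stay there. Origin: centre of its lower end, axes as for the long bar.
- rect_coil: the target coil, fixed: copper winding between a grey base plate (110 by 80 mm) and a grey top flange (82 by 72 mm), 70 mm high, with a rectangular opening 40 mm (x) by 30 mm (y), 62 mm deep. Two brass terminals on the base at +x. Origin: under its centre; x along the long side of the opening, z up. It stands right of the test-tube rack; it may swap places with the round coil.
- rect_mouth (a point): centre of the rectangular opening at the top face of the target coil, 70 mm above the bench; axes of the coil.
- round_coil: a similar fixed coil with a cylindrical winding and a round opening (36 mm); not used. Origin: under its centre.
- tube_rack: wooden test-tube rack, loose, 240 mm long (its x axis, about the world x) by 60 mm wide with five glass tubes standing to 130 mm above the bench; it stands between the cabinet and the coils. Origin: under its centre.
- beaker: glass beaker, 70 mm across, 90 mm high, loose. Origin: under its centre.
- cylinder: clear measuring cylinder on a yellow foot 72 mm across, tube 26 mm across, 180 mm high, loose. Origin: under its centre.
Mind the look-alikes: they are no part of the job. Several things look just like the tube_rack: the one meant starts farthest to the robot's right.

How it is judged:
On the way, in this order (a step that is already met when the one before it is completed fails the run):
1. the door is being swung by its handle: it has opened over 0.15 rad with the gripper at the handle (within 50 mm, seen from above) (value of joint door between 0.15 and 1 rad and horizontal distance between the grasp point and door_handle below 0.05 m), for 0.05 s.
2. the cabinet door is swung open at least 1.2 rad (about 70 degrees), both magnets still in its rack (value of joint door above 1.2 rad and height (world z) of long_bar below 0.1 m), for 0.1 s.
3. the long magnet is carried over the test-tube rack: its lower end above the tubes, within 60 mm of the rack's centre line and 170 mm of its middle lengthwise (z of long_bar in the frame of tube_rack above 0.13 m and y of long_bar in the frame of tube_rack between -0.06 and 0.06 m and x of long_bar in the frame of tube_rack between -0.17 and 0.17 m), for 0.05 s.
At the end, for the whole second after the job is handed in: long magnet held in the fingers, still, lower end 3-25 mm above the rectangular opening, within 6.5 mm of its centre, long sides parallel within 0.14 rad, upright within 0.12 rad, not touching the coil; door open over 1.1 rad, short magnet upright in its door pocket (z of long_bar in the frame of rect_mouth between 0.003 and 0.025 m and horizontal distance between long_bar and rect_mouth below 0.0065 m and angle between the x axis of long_bar and the x axis of rect_coil, either way round below 0.14 rad and angle between long_bar's own z axis and vertical below 0.12 rad and contact force between the fingers and long_bar above 1 N and contact force between long_bar and rect_coil below 0.05 N and linear speed of long_bar below 0.02 m/s and value of joint door above 1.1 rad and height (world z) of short_bar between 0.065 and 0.11 m and angle between short_bar's own z axis and vertical below 0.3 rad and horizontal distance between short_bar and door_hinge below 0.2 m); the arm keeps its last pose, push and grip.
It fails at once if the long magnet touches the rectangular coil (contact force between long_bar and rect_coil above 0.5 N).
It fails at once if the test-tube rack is shoved more than 30 mm or tipped (distance of tube_rack from where it was at the start of the episode above 0.03 m or angle between tube_rack's own z axis and vertical above 0.3 rad).
It fails at once if the beaker is shoved more than 30 mm or tipped (distance of beaker from where it was at the start of the episode above 0.03 m or angle between beaker's own z axis and vertical above 0.3 rad).
It fails at once if the measuring cylinder is shoved more than 30 mm or tipped (distance of cylinder from where it was at the start of the episode above 0.03 m or angle between cylinder's own z axis and vertical above 0.3 rad).
It also fails if it takes over 64 s, if anything falls off the work surface, if the arm or the gripper's body presses on something with over 40 N, if the wrist force passes 120 N, or if a joint passes its speed limit or range.

## Working session

There is one attempt and no reset: what is moved stays moved. The work goes in short steps, Python scripts to look and compute and a tool call to move; the robot and the scene stay as the last step left them, time stands still between calls to the robot, and variables do not carry over. Pictures are saved under pics/ and viewed, and the job is handed in when it is done.

Besides the shell and the picture viewer there is one more tool, called after "Call:" as name(argument=value, ...), one argument or row to a line, values as JSON. step_arm: Moves the arm, as the interface text tells. Scaled input: -1 to 1 covers 0.05 m each way for a shift and 0.1 rad each way for a turn. Its arguments: {"type":"object","properties":{"plan":{"type":"array","items":{"type":"object","properties":{"tx":{"type":"number"},"ty":{"type":"number"},"tz":{"type":"number"},"ax":{"type":"number"},"ay":{"type":"number"},"az":{"type":"number"},"fingers":{"type":"number"}}}},"grip_force":{"type":"number"}},"required":["plan"]}

```bash
mkdir -p pics
cat > h.py <<'E'
import numpy as np, cv2
from station import env, viewer, models
from scipy.spatial.transform import Rotation as Ro
def snap(cam,fn=None):
    c=viewer.calibration(cam); p,d=viewer.camera(cam)
    if fn: cv2.imwrite('pics/'+fn,p)
    return p,d,c
def ray(c,u,v):
    xd=(u-c['cx'])/c['fx']; yd=(v-c['cy'])/c['fy']
    x,y=xd,yd
    for _ in range(20):
        r2=x*x+y*y; f=1+c['k1']*r2; x,y=xd/f,yd/f
    return x,y
def px2w(c,u,v,z):
    x,y=ray(c,u,v); return np.array(c['origin'])+np.array(c['rotation'])@np.array([x*z,y*z,z])
def onplane(c,u,v,h):
    x,y=ray(c,u,v); d=np.array(c['rotation'])@np.array([x,y,1.]); o=np.array(c['origin'])
    return o+d*(h-o[2])/d[2]
def w2px(c,P):
    q=np.array(c['rotation']).T@(np.array(P)-np.array(c['origin'])); x,y=q[0]/q[2],q[1]/q[2]
    f=1+c['k1']*(x*x+y*y); return c['fx']*x*f+c['cx'],c['fy']*y*f+c['cy']
def c2w(c,p): return np.array(c['origin'])+np.array(c['rotation'])@np.array(p)
E
python3 - <<'E'
from h import *
print(env.read_state())
for n in ['scene','side','wrist']:
    p,d,c=snap(n,n+'0.png'); print(n,c)
    for k in ['cabinet','door_hinge','door_rack','door_handle','long_bar','short_bar','rect_coil','rect_mouth','round_coil','tube_rack','beaker','cylinder']:
        r=models.spot_point(n,k)
        for q in r[:4]: 
            P=c2w(c,q['xyz']); print(k,round(q['conf'],2),P.round(3),np.round(w2px(c,P)))
E
```

```text
{'time': 0.0, 'joint_pos': array([-1.24356517e+00,  3.51249018e-01,  1.65240483e+00,  1.43322869e-05,
        1.13907176e+00, -8.46092465e-02]), 'joint_velocities': array([-0.00062643, -0.0011259 , -0.0007257 , -0.00138108,  0.00012783,
        0.00056996]), 'joint_torque': array([-1.27458919e-03, -4.97333157e+01, -2.85261279e+01,  6.97697955e-02,
        2.56909034e-02, -5.54245946e-05]), 'tool_pos': array([ 0.22007061, -0.5036639 ,  0.19340176]), 'ee_rot': array([-3.14046486e+00, -1.08707618e-04,  4.11834342e-01]), 'ft_force': array([-0.0350329 , -0.66821567,  0.9003842 ]), 'ft_torque': array([ 0.04331477,  0.00298925, -0.02298349]), 'gripper_width': 0.09303317616537171}
scene {'fx': 481.01081352162436, 'fy': 481.01081352162436, 'cx': 321.5199472124213, 'cy': 235.23873800789923, 'k1': -0.1206764176066943, 'origin': array([0.26801599, 0.82751003, 0.79599363]), 'rotation': array([-2.24893031,  0.00733613, -2.80400863])}Traceback (most recent call last):
  File "<stdin>", line 8, in <module>
  File "h.py", line 20, in w2px
    q=np.array(c['rotation']).T@(np.array(P)-np.array(c['origin'])); x,y=q[0]/q[2],q[1]/q[2]
                                                                         ~^^^
IndexError: invalid index to scalar variable.
```

```bash
sed -i "s/    c=viewer.calibration(cam); p,d/    c=dict(viewer.calibration(cam)); c['rotation']=Ro.from_euler('xyz',c['rotation']).as_matrix(); p,d/" h.py
python3 - <<'E'
from h import *
for n in ['scene','side','wrist']:
    p,d,c=snap(n,n+'0.png'); print(n,c['origin'])
    for k in ['cabinet','door_hinge','door_rack','door_handle','long_bar','short_bar','rect_coil','rect_mouth','round_coil','tube_rack','beaker','cylinder']:
        r=models.spot_point(n,k)
        for q in r[:4]: 
            P=c2w(c,q['xyz']); print(k,round(q['conf'],2),P.round(3),np.round(w2px(c,P)))
E
```

```text
scene [0.26801599 0.82751003 0.79599363]
door_hinge 0.81 [0.668 0.37  0.167] [195. 313.]
door_handle 0.75 [0.627 0.16  0.171] [266. 244.]
long_bar 0.4 [0.669 0.368 0.167] [196. 312.]
rect_coil 0.84 [ 0.613 -0.314 -0.002] [341. 193.]
rect_mouth 0.97 [ 0.614 -0.319  0.067] [342. 172.]
rect_mouth 0.45 [0.67  0.369 0.171] [194. 311.]
round_coil 0.66 [ 0.509 -0.131 -0.003] [358. 237.]
tube_rack 0.86 [0.514 0.041 0.001] [336. 278.]
tube_rack 0.83 [ 0.29   0.199 -0.001] [416. 355.]
tube_rack 0.6 [0.668 0.369 0.169] [195. 312.]
beaker 0.78 [ 0.688 -0.131 -0.001] [295. 223.]
beaker 0.24 [ 0.511 -0.134 -0.002] [357. 236.]
cylinder 0.98 [ 0.376 -0.31  -0.001] [420. 208.]
side [0.41843014 0.80638604 0.88265753]
cabinet 0.65 [0.668 0.37  0.169] [222. 320.]
door_hinge 0.96 [0.669 0.366 0.171] [222. 318.]
door_hinge 0.48 [ 0.61  -0.322  0.065] [308. 156.]
door_handle 0.78 [0.624 0.157 0.175] [268. 241.]
long_bar 0.31 [ 0.609 -0.319 -0.002] [308. 174.]
rect_coil 0.92 [ 0.609 -0.32   0.003] [308. 172.]
rect_mouth 0.9 [ 0.609 -0.318  0.066] [308. 157.]
round_coil 0.83 [ 0.511 -0.135 -0.001] [332. 214.]
round_coil 0.34 [ 0.612 -0.323  0.064] [307. 156.]
tube_rack 0.89 [0.289 0.194 0.001] [408. 314.]
tube_rack 0.6 [0.509 0.039 0.005] [325. 256.]
beaker 0.57 [ 0.692 -0.136  0.003] [272. 208.]
cylinder 0.81 [ 0.38  -0.312  0.004] [378. 179.]
wrist [ 0.2910941  -0.4728312   0.38518758]
```

View pics/scene0.png

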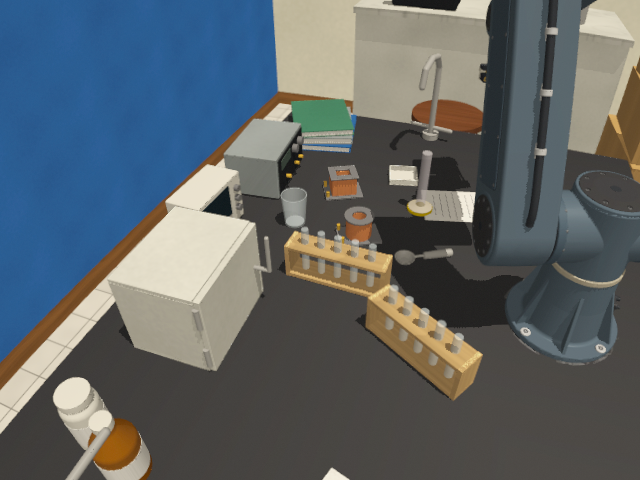

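View pics/side0.png

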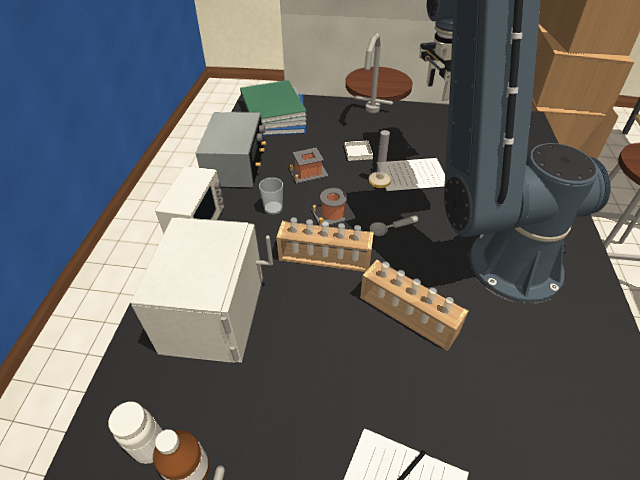

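View pics/wrist0.png

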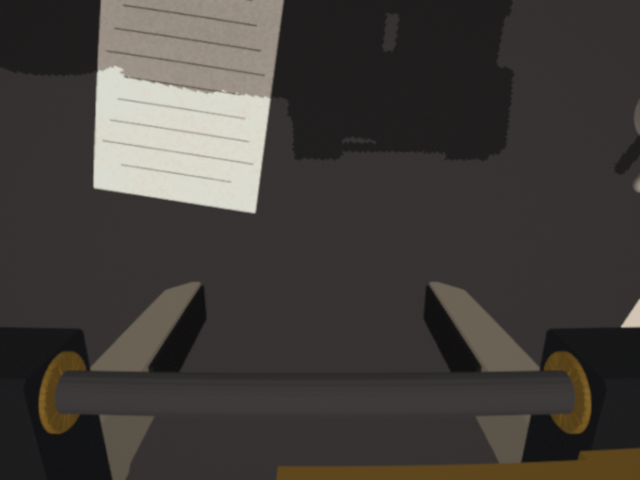

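Candidates for the rack: one at (0.51, 0.04), scene pixel (336,265), and a look-alike at (0.29, 0.20), pixel (420,340). The one meant is farthest right, so (0.51, 0.04). The coils are the rectangular one at (341,180) and the round one at (358,225). I'll rise and turn the jaws along world x.

Call:
step_arm(
  plan=[
    {"tz": -0.8, "az": -1, "fingers": 1},
    {"tz": -0.8, "az": -1, "fingers": 1},
    {"tz": -0.6, "az": -1, "fingers": 1},
    {"az": -1, "fingers": 1},
    {"az": -1, "fingers": 1},
  ],
  grip_force=15,
)

```text
invalid input
```

Call:
step_arm(
  plan=[
    {"az": -1, "fingers": 1},
    {"az": -1, "fingers": 1},
    {"az": -1, "fingers": 1},
    {"az": -1, "fingers": 1},
    {"az": -1, "fingers": 1},
  ],
)

```text
invalid input
```

Call:
step_arm(
  plan=[
    {"az": -1, "fingers": 1},
    {"az": -0.6, "fingers": 1},
  ],
)

```text
invalid input
```

Call:
step_arm(
  plan=[
    {"tx": 0, "ty": 0, "tz": -0.8, "ax": 0, "ay": 0, "az": -1, "fingers": 1},
    {"tx": 0, "ty": 0, "tz": -0.8, "ax": 0, "ay": 0, "az": -1, "fingers": 1},
    {"tx": 0, "ty": 0, "tz": -0.6, "ax": 0, "ay": 0, "az": -1, "fingers": 1},
    {"tx": 0, "ty": 0, "tz": 0, "ax": 0, "ay": 0, "az": -1, "fingers": 1},
    {"tx": 0, "ty": 0, "tz": 0, "ax": 0, "ay": 0, "az": -1, "fingers": 1},
  ],
  grip_force=15,
)

```text
time: 2.72
tool_pos: [0.2202, -0.5041, 0.3043]
ee_rot: [3.141, 0.0, 0.915]
ft_force: [-0.3, -0.9, 0.9]
gripper_width: 0.093
```

Call:
step_arm(
  plan=[
    {"tx": 0, "ty": 0, "tz": 0, "ax": 0, "ay": 0, "az": -1, "fingers": 1},
    {"tx": 0, "ty": 0, "tz": 0, "ax": 0, "ay": 0, "az": -1, "fingers": 1},
    {"tx": 0, "ty": 0, "tz": 0, "ax": 0, "ay": 0, "az": -1, "fingers": 1},
    {"tx": 0, "ty": 0, "tz": 0, "ax": 0, "ay": 0, "az": -1, "fingers": 1},
    {"tx": 0, "ty": 0, "tz": 0, "ax": 0, "ay": 0, "az": -1, "fingers": 1},
  ],
)

```text
time: 3.35
tool_pos: [0.2201, -0.504, 0.3039]
ee_rot: [-3.142, -0.0, 1.415]
ft_force: [-0.8, 0.1, -0.0]
gripper_width: 0.093
```

Call:
step_arm(
  plan=[
    {"tx": 0, "ty": 0, "tz": 0, "ax": 0, "ay": 0, "az": -1, "fingers": 1},
    {"tx": 0, "ty": 0, "tz": 0, "ax": 0, "ay": 0, "az": -0.46, "fingers": 1},
    {"tx": 0.2, "ty": 1, "tz": 0, "ax": 0, "ay": 0, "az": 0, "fingers": 1},
    {"tx": 0.2, "ty": 1, "tz": 0, "ax": 0, "ay": 0, "az": 0, "fingers": 1},
    {"tx": 0.2, "ty": 1, "tz": 0, "ax": 0, "ay": 0, "az": 0, "fingers": 1},
  ],
)

```text
time: 3.98
tool_pos: [0.372, -0.4755, 0.304]
ee_rot: [3.141, 0.0, 1.557]
ft_force: [-0.5, -0.0, 0.7]
gripper_width: 0.093
```

Call:
step_arm(
  plan=[
    {"tx": 0.2, "ty": 1, "tz": 0, "ax": 0, "ay": 0, "az": 0, "fingers": 1},
    {"tx": 0.2, "ty": 1, "tz": 0, "ax": 0, "ay": 0, "az": 0, "fingers": 1},
    {"tx": 0.2, "ty": 1, "tz": 0, "ax": 0, "ay": 0, "az": 0, "fingers": 1},
    {"tx": 0.2, "ty": 1, "tz": 0, "ax": 0, "ay": 0, "az": 0, "fingers": 1},
    {"tx": 0.2, "ty": 0.6, "tz": 0, "ax": 0, "ay": 0, "az": 0, "fingers": 1},
  ],
)

```text
time: 4.6
tool_pos: [0.6031, -0.428, 0.3031]
ee_rot: [-3.141, -0.001, 1.559]
ft_force: [-2.3, 0.1, -0.0]
gripper_width: 0.0929
```

Run:
```python
from h import *
p,d,c=snap('wrist','w1.png'); print(c['origin'],c['rotation'].round(3).tolist(), env.read_state()['tool_pos'])
for k in ['rect_coil','rect_mouth','round_coil']:
  for q in models.spot_point('wrist',k)[:3]:
    P=c2w(c,q['xyz']); print(k,round(q['conf'],2),P.round(4),np.round(w2px(c,P)))
```

```text
[ 0.60367913 -0.35023838  0.49440808] [[1.0, -0.013, -0.003], [-0.013, -0.96, -0.28], [0.001, 0.28, -0.96]] [ 0.60545484 -0.42627251  0.30253245]
rect_coil 0.86 [ 0.6111 -0.3213 -0.0011] [321.  83.]
rect_mouth 0.65 [ 0.6111 -0.3193  0.0699] [322.  76.]
```

View pics/w1.png

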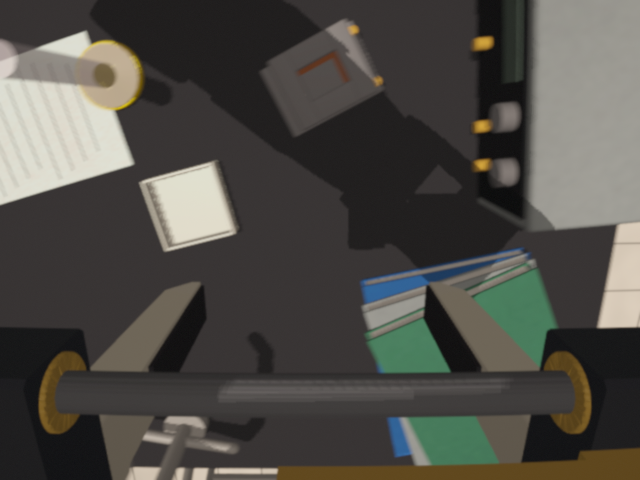

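Run:
```python
from h import *
p=cv2.imread('pics/w1.png'); a=p[10:150,245:400]
cv2.imwrite('pics/w1c.png',cv2.convertScaleAbs(cv2.resize(a,None,fx=5,fy=4.2857*5/4.2857/1.17,interpolation=cv2.INTER_CUBIC),alpha=2,beta=0))
```

```text
(no output)
```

View pics/w1c.png

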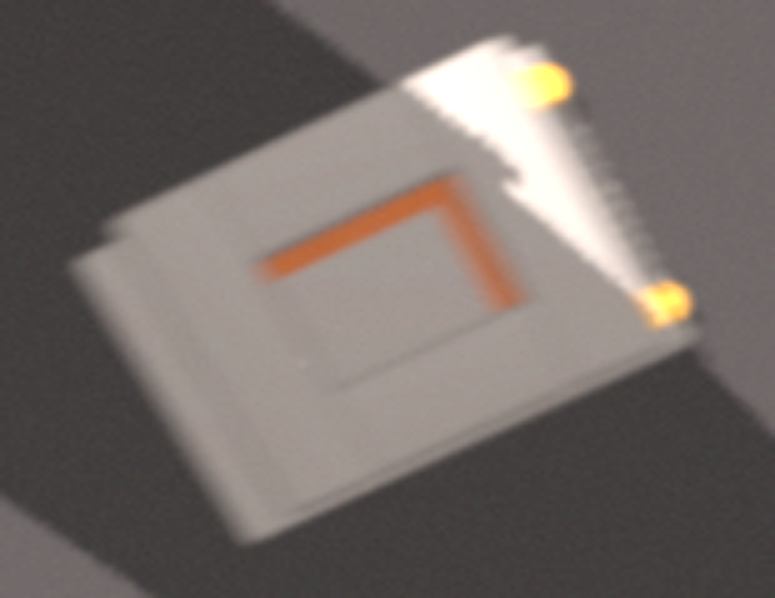

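Run:
```python
from h import *
c=dict(viewer.calibration('wrist')); c['rotation']=Ro.from_euler('xyz',c['rotation']).as_matrix()
c['origin']=np.array([0.60367913,-0.35023838,0.49440808])
K=np.array([(258,268),(450,178),(527,305),(335,390)])/[5,5/1.17]+[245,10]
W=np.array([onplane(c,u,v,.07)[:2] for u,v in K]);print(K,W.round(4),W.mean(0))
for i in range(4):
  e=W[(i+1)%4]-W[i];print(np.linalg.norm(e),np.degrees(np.arctan2(e[1],e[0])))
# flange corners? bottom edge of base and top
for a,b in [((250,540),(695,340)),((105,222),(400,85)),((75,262),(248,540))]:
  A,B=[onplane(c,q[0]/5+245,q[1]*1.17/5+10,h)[:2] for q,h in((a,.0),(b,.0))];e=B-A;print(np.degrees(np.arctan2(e[1],e[0])),np.linalg.norm(e))
```

```text
[[296.6    72.712]
 [335.     51.652]
 [350.4    81.37 ]
 [312.    101.26 ]] [[ 0.5877 -0.3157]
 [ 0.6236 -0.2976]
 [ 0.638  -0.3241]
 [ 0.6017 -0.3418]] [ 0.61277492 -0.31980185]
0.04026420030376648 26.791282092606924
0.030195614059110806 -61.515524478016175
0.040388621129815526 -154.1075966169016
0.029558926120533176 118.28932718729857
26.53795128499083 0.11079998637320126
26.194321255771193 0.07152847456257531
-62.92293107216592 0.07901880438671643
```

Call:
step_arm(
  plan=[
    {"tx": 1, "ty": 0, "tz": -0.3, "ax": 0, "ay": 0, "az": 0, "fingers": 1},
    {"tx": 1, "ty": 0, "tz": 0, "ax": 0, "ay": 0, "az": 0, "fingers": 1},
    {"tx": 1, "ty": 0, "tz": 0, "ax": 0, "ay": 0, "az": 0, "fingers": 1},
    {"tx": 1, "ty": 0, "tz": 0, "ax": 0, "ay": 0, "az": 0, "fingers": 1},
    {"tx": 1, "ty": 0, "tz": 0, "ax": 0, "ay": 0, "az": 0, "fingers": 1},
  ],
)

```text
time: 5.42
tool_pos: [0.6032, -0.1784, 0.3195]
ee_rot: [3.141, 0.0, 1.556]
ft_force: [0.6, 0.4, 0.0]
gripper_width: 0.0931
```

Call:
step_arm(
  plan=[
    {"tx": 1, "ty": 0, "tz": 0, "ax": 0, "ay": 0, "az": -0.1, "fingers": 1},
    {"tx": 1, "ty": 0.1, "tz": 0, "ax": 0, "ay": 0, "az": 0, "fingers": 1},
    {"tx": 1, "ty": 0.1, "tz": 0, "ax": 0, "ay": 0, "az": 0, "fingers": 1},
    {"tx": 1, "ty": 0.1, "tz": 0, "ax": 0, "ay": 0, "az": 0, "fingers": 0.2},
    {"tx": 0.5, "ty": 0, "tz": 0, "ax": 0, "ay": 0, "az": 0, "fingers": 0.2},
  ],
)

```text
time: 6.05
tool_pos: [0.62, 0.0471, 0.3194]
ee_rot: [3.141, -0.0, 1.568]
ft_force: [0.0, -0.4, 0.2]
gripper_width: 0.0775
```

Run:
```python
from h import *
print(env.read_state()['tool_pos'])
p,d,c=snap('wrist','w2.png'); print(c['origin'],c['rotation'].round(3).tolist(), env.read_state()['tool_pos'],env.read_state()['ee_rot'])
for k in ['door_hinge','door_handle','door_rack','tube_rack']:
  for q in models.spot_point('wrist',k)[:3]:
    P=c2w(c,q['xyz']); print(k,round(q['conf'],2),P.round(4),np.round(w2px(c,P)))
```

```text
[0.61998917 0.04709652 0.31937354]
[0.61961924 0.12499893 0.51060825] [[1.0, -0.004, 0.001], [-0.004, -0.96, -0.28], [0.002, 0.28, -0.96]] [0.61986912 0.04900113 0.31935519] [ 3.14109663e+00 -8.42627713e-04  1.56927238e+00]
door_handle 0.85 [0.6268 0.1628 0.1676] [323.  59.]
tube_rack 0.97 [ 0.2916  0.1959 -0.0021] [28. 52.]
tube_rack 0.65 [0.5128 0.036  0.0051] [224. 188.]
```

View pics/w2.png

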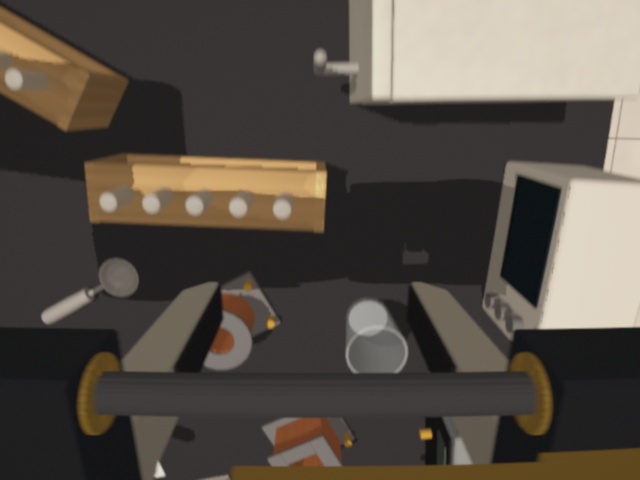

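Run:
```python
from h import *
c=dict(viewer.calibration('wrist')); c['rotation']=Ro.from_euler('xyz',c['rotation']).as_matrix()
c['origin']=np.array([0.61961924,0.12499893,0.51060825])
for u,v,h in [(320,55,.192),(352,101,.198),(349,10,.198),(375,100,.198),(110,202,.13),(283,208,.13),(391,10,.2),(393,98,.2)]: print(u,v,onplane(c,u,v,h).round(4))
```

```text
320 55 [0.6242 0.1623 0.192 ]
352 101 [0.6464 0.1311 0.198 ]
349 10 [0.6435 0.1901 0.198 ]
375 100 [0.6625 0.1318 0.198 ]
110 202 [0.4326 0.0463 0.13  ]
283 208 [0.5913 0.0394 0.13  ]
391 10 [0.6714 0.1898 0.2   ]
393 98 [0.6747 0.1331 0.2   ]
```

Call:
step_arm(
  plan=[
    {"tx": 0.8, "ty": 0.08, "tz": 0.4, "ax": 0, "ay": 0, "az": 0, "fingers": -0.44},
    {"tx": 0.8, "ty": 0, "tz": 0.6, "ax": 0, "ay": 0, "az": 0, "fingers": -0.44},
    {"tx": 0.6, "ty": 0, "tz": 0.6, "ax": 0, "ay": 0, "az": 0, "fingers": -0.44},
    {"tx": 0, "ty": 0, "tz": 0.4, "ax": 0, "ay": 0, "az": 0, "fingers": -0.44},
    {"tx": 0, "ty": 0, "tz": 0, "ax": 0, "ay": 0, "az": 0, "fingers": -0.44},
  ],
)

```text
time: 6.92
tool_pos: [0.6244, 0.1546, 0.2177]
ee_rot: [-3.139, 0.001, 1.567]
ft_force: [-0.6, -1.0, 0.3]
gripper_width: 0.026
```

Run:
```python
from h import *
print(env.read_state()['tool_pos'],env.read_state()['gripper_width'])
p,d,c=snap('wrist','w3.png')
for n in ['wrist','scene']:
  if n=='scene': p,d,c=snap('scene','s3.png'); 
  for k in ['door_hinge','door_handle']:
   for q in models.spot_point(n,k)[:2]:
    P=c2w(c,q['xyz']); print(k,round(q['conf'],2),P.round(4),np.round(w2px(c,P)))
cv2.imwrite('pics/s3c.png',cv2.resize(p[150:370,150:420],None,fx=2.7,fy=2.7))
```

```text
[0.62443305 0.1545762  0.21769321] 0.025957921930150358
door_handle 0.93 [0.6259 0.1607 0.1664] [318. 237.]
door_hinge 0.58 [0.6712 0.371  0.1703] [193. 312.]
door_handle 0.92 [0.6272 0.1583 0.1756] [266. 242.]
door_handle 0.65 [0.6695 0.3706 0.1645] [195. 314.]
```

View pics/w3.png

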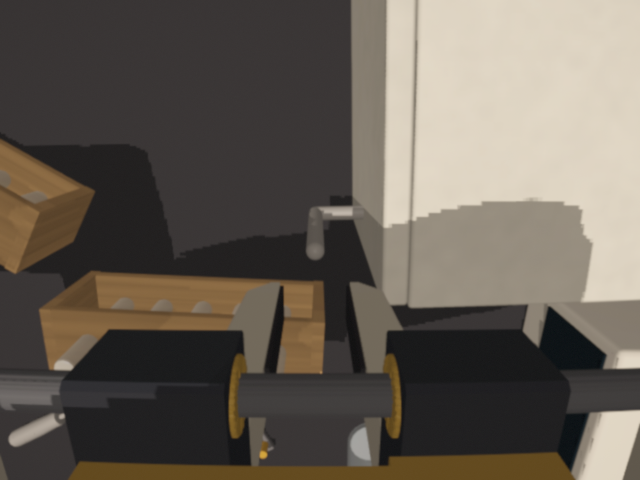

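View pics/s3c.png

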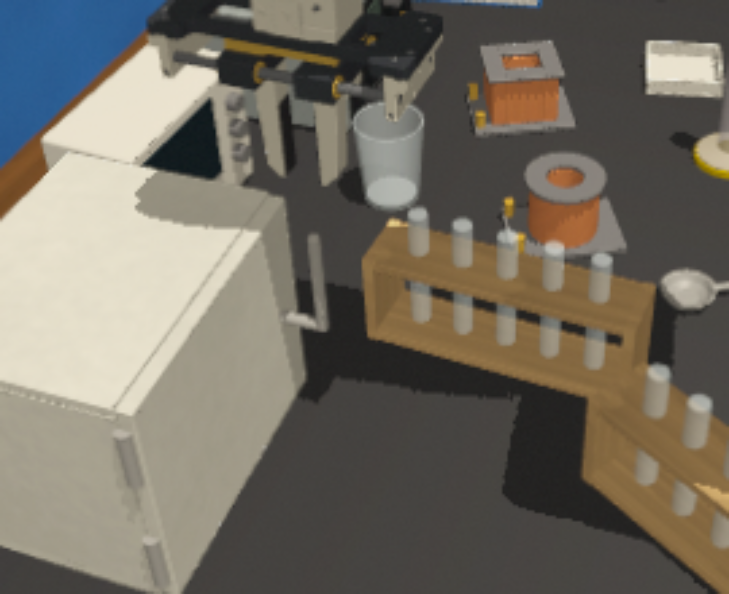

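Run:
```python
from h import *
c=dict(viewer.calibration('wrist')); c['rotation']=Ro.from_euler('xyz',c['rotation']).as_matrix()
print(onplane(c,315,252,.192), w2px(c,[.6244,.156,.2177]))
p,d,c2=snap('side','x.png');c=dict(viewer.calibration('scene')); c['rotation']=Ro.from_euler('xyz',c['rotation']).as_matrix()
cr=lambda P:((np.array(w2px(c,P))-[150,150])*2.7).round()
print(cr([.6244,.156,.2177]),cr([.625,.16,.192]),cr([.625,.16,.1]),onplane(c,150+314/2.7,150+236/2.7,.192),env.read_state()['tool_pos'])
print([w2px(c2,P) for P in ([.6244,.156,.2177],[.625,.16,.192])])
cv2.imwrite('pics/x1.png',cv2.resize(p[180:330,200:400],None,fx=3.5,fy=3.5))
```

```text
[0.62546039 0.15986855 0.192     ] (np.float64(313.0556585970947), np.float64(276.5074584156762))
[313. 202.] [313. 232.] [322. 323.] [0.62260342 0.16359373 0.192     ] [0.6252562  0.15561236 0.21977359]
[(np.float64(266.032619840716), np.float64(226.68790146352052)), (np.float64(266.42992324117404), np.float64(236.2301711198785))]
```

View pics/x1.png

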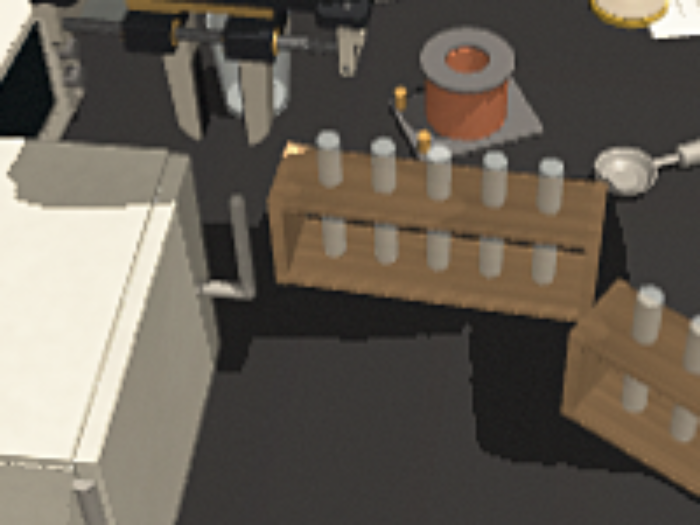

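Run:
```python
from h import *
s=env.read_state();print(s['tool_pos'],s['gripper_width'])
p,d,c=snap('wrist')
for u,v in [(262,290),(270,292),(278,292),(352,292),(360,292),(366,290),(360,305)]:
  print(u,v,d[v,u],px2w(c,u,v,d[v,u]).round(4) if d[v,u]>0 else 0)
p,d,c=snap('side')
for u,v in [(200+195/3.5,180+130/3.5),(200+255/3.5,180+135/3.5)]:
  u=int(u);v=int(v);print(u,v,d[v,u],px2w(c,u,v,d[v,u]).round(4))
print(c['origin'])
```

```text
[0.6252562  0.15561236 0.21977359] 0.025990548617718056
262 290 0.17022292 [0.6041 0.1649 0.2537]
270 292 0.16746789 [0.6075 0.1653 0.2564]
278 292 0.17196292 [0.6103 0.1635 0.2523]
352 292 0.16973865 [0.6398 0.1642 0.2544]
360 292 0.1686289 [0.6428 0.1647 0.2555]
366 290 0.16989487 [0.6453 0.1649 0.2541]
360 305 0.15691778 [0.6416 0.1649 0.2676]
255 217 0.91596943 [0.643  0.1647 0.2525]
272 218 0.91178894 [0.6064 0.1645 0.2539]
[0.41843014 0.80638604 0.88265753]
```

Run:
```python
from h import *
p,d,c=snap('side')
for u in (253,256,259,270,273,276):
  for v in range(206,226): 
    P=px2w(c,u,v,d[v,u]); 
    if P[1]>.13 and P[2]>.2: print(u,v,P.round(4),p[v,u])
cv2.imwrite('pics/x2.png',cv2.resize(p[170:250,225:305],None,fx=7.5,fy=7.5,interpolation=cv2.INTER_NEAREST))
```

```text
253 206 [0.6435 0.1655 0.2842] [115 131 139]
253 207 [0.6441 0.1645 0.2805] [115 132 141]
253 208 [0.6445 0.1642 0.2774] [113 130 138]
253 209 [0.6446 0.1651 0.2755] [114 131 139]
253 210 [0.6455 0.1633 0.2709] [114 129 139]
253 211 [0.6462 0.1624 0.2672] [114 130 139]
253 212 [0.6463 0.163  0.2649] [113 129 137]
253 213 [0.6454 0.1663 0.2652] [116 132 140]
253 214 [0.6462 0.1652 0.2612] [115 130 140]
253 215 [0.6472 0.1632 0.2563] [114 131 140]
253 216 [0.6476 0.163  0.2533] [117 134 143]
253 217 [0.647  0.1658 0.253 ] [108 122 131]
253 218 [0.6478 0.1643 0.2486] [66 72 77]
256 206 [0.6383 0.1618 0.2816] [36 38 41]
256 207 [0.638  0.1637 0.2805] [37 41 43]
256 208 [0.6385 0.1632 0.2772] [50 56 60]
256 209 [0.639  0.1627 0.2739] [57 63 68]
256 210 [0.6395 0.162  0.2704] [63 69 74]
256 211 [0.6395 0.163  0.2685] [77 88 93]
256 212 [0.6393 0.1644 0.267 ] [ 84  96 102]
256 213 [0.6401 0.163  0.2628] [102 116 123]
256 214 [0.6395 0.1657 0.2625] [115 131 139]
256 215 [0.6397 0.1661 0.26  ] [121 138 147]
256 216 [0.6408 0.1638 0.2548] [125 143 153]
256 217 [0.641  0.1641 0.2522] [125 142 1
[... 1604 characters left out ...]
635 0.2532] [115 131 140]
273 219 [0.6048 0.1634 0.2501] [119 137 145]
273 220 [0.6053 0.1627 0.2465] [111 127 136]
276 206 [0.5953 0.1645 0.2889] [ 96 110 117]
276 207 [0.5956 0.164  0.2856] [101 116 124]
276 208 [0.5954 0.1654 0.2841] [102 116 125]
276 209 [0.5955 0.1658 0.2817] [ 98 112 120]
276 210 [0.5962 0.164  0.2773] [ 98 114 120]
276 211 [0.5958 0.1665 0.2768] [101 116 124]
276 212 [0.5971 0.1625 0.2702] [100 115 123]
276 213 [0.5958 0.1678 0.2724] [103 118 126]
276 214 [0.5971 0.164  0.2659] [105 121 129]
276 215 [0.5968 0.1658 0.2648] [107 123 130]
276 216 [0.5975 0.164  0.2602] [109 126 133]
276 217 [0.597  0.1665 0.2598] [117 136 146]
276 218 [0.598  0.1639 0.2543] [112 130 138]
```

View pics/x2.png

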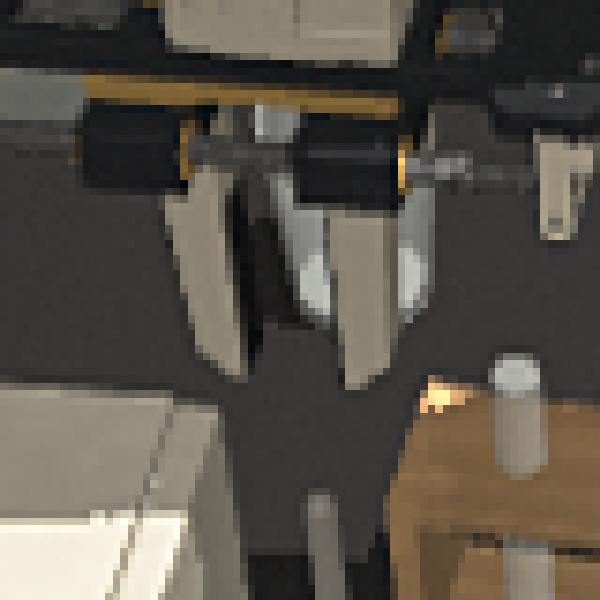

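The trained network and the top-of-handle pixel agree on (0.625, 0.160). The visible fingertips end about 20 mm above the stated TCP, so I'll go down a little deeper while watching the force.

Call:
step_arm(
  plan=[
    {"tx": 0.09, "ty": -0.02, "tz": 0.4, "ax": 0, "ay": 0, "az": 0, "fingers": -0.44},
    {"tx": 0, "ty": 0, "tz": 0.5, "ax": 0, "ay": 0, "az": 0, "fingers": -0.44},
    {"tx": 0, "ty": 0, "tz": 0.5, "ax": 0, "ay": 0, "az": 0, "fingers": -0.44},
    {"tx": 0, "ty": 0, "tz": 0, "ax": 0, "ay": 0, "az": 0, "fingers": -0.44},
  ],
)

```text
time: 7.92
tool_pos: [0.623, 0.1603, 0.1474]
ee_rot: [-3.138, 0.001, 1.568]
ft_force: [-0.6, -0.6, 0.2]
gripper_width: 0.0262
```

Run:
```python
from h import *
s=env.read_state();print(s['tool_pos'],s['ft_force'])
p,d,c=snap('side');cv2.imwrite('pics/x3.png',cv2.resize(p[170:270,220:320],None,fx=5,fy=5))
p,d,c=snap('wrist','w4.png')
```

```text
[0.62298026 0.16032931 0.14741542] [-0.6219305  -0.63088025  0.23092649]
```

View pics/x3.png

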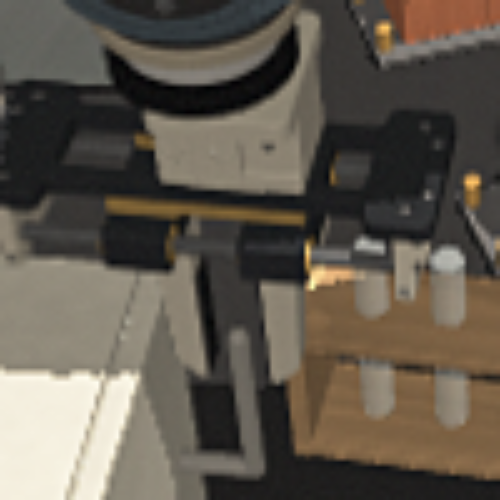

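View pics/w4.png

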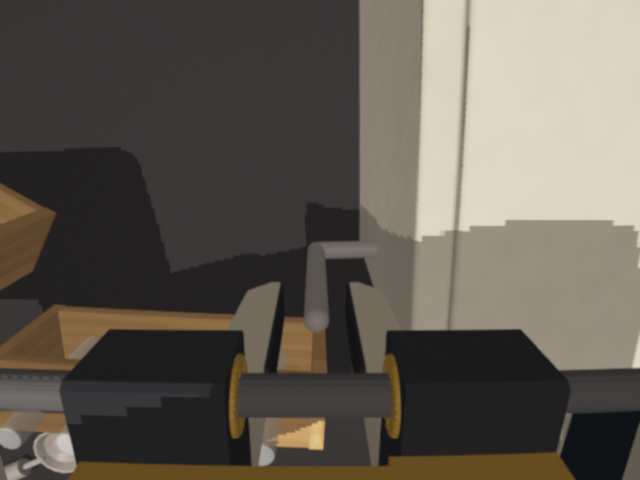

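The handle sits between the fingers, so I'll close at 15 N.

Call:
step_arm(
  plan=[
    {"tx": 0, "ty": 0, "tz": 0, "ax": 0, "ay": 0, "az": 0, "fingers": -1},
    {"tx": 0, "ty": 0, "tz": 0, "ax": 0, "ay": 0, "az": 0, "fingers": -1},
    {"tx": 0, "ty": 0, "tz": 0, "ax": 0, "ay": 0, "az": 0, "fingers": -1},
    {"tx": 0, "ty": 0, "tz": 0, "ax": 0, "ay": 0, "az": 0, "fingers": -1},
  ],
  grip_force=12,
)

```text
time: 8.52
tool_pos: [0.6243, 0.1605, 0.1497]
ee_rot: [3.14, -0.0, 1.568]
ft_force: [-1.7, -0.2, 6.1]
gripper_width: 0.0097
```

```bash
cat > arc.py <<'E'
import numpy as np
H=np.array([.669,.369]); 
from h import env
s=env.read_state(); P0=s['tool_pos'][:2]; r=np.linalg.norm(P0-H); a0=np.arctan2(*(P0-H)[::-1])
print(P0,s['gripper_width'],r,a0,s['ft_force'])
prev=P0
for th in np.arange(.15,1.6,.15):
    p=H+r*np.array([np.cos(a0-th),np.sin(a0-th)]); dlt=(p-prev)/.05; print(round(th,2),p.round(3),'tx %.2f ty %.2f'%(dlt[1],dlt[0])); prev=p
E
python3 arc.py
```

```text
[0.62431654 0.1605243 ] 0.009725846927270321 0.21321052823689307 -1.7819359396274506 [-1.70279511 -0.22378727  6.14356863]
0.15 [0.594 0.17 ] tx 0.18 ty -0.61
0.3 [0.565 0.183] tx 0.27 ty -0.58
0.45 [0.538 0.201] tx 0.35 ty -0.53
0.6 [0.514 0.222] tx 0.43 ty -0.47
0.75 [0.494 0.247] tx 0.50 ty -0.40
0.9 [0.478 0.274] tx 0.55 ty -0.33
1.05 [0.466 0.304] tx 0.59 ty -0.24
1.2 [0.459 0.335] tx 0.62 ty -0.15
1.35 [0.456 0.367] tx 0.64 ty -0.05
1.5 [0.458 0.399] tx 0.64 ty 0.04
```

Call:
step_arm(
  plan=[
    {"tx": 0.08, "ty": -0.31, "tz": 0, "ax": 0, "ay": 0, "az": 0, "fingers": -1},
    {"tx": 0.1, "ty": -0.3, "tz": 0, "ax": 0, "ay": 0, "az": 0, "fingers": -1},
    {"tx": 0.13, "ty": -0.29, "tz": 0, "ax": 0, "ay": 0, "az": 0, "fingers": -1},
    {"tx": 0.14, "ty": -0.29, "tz": 0, "ax": 0, "ay": 0, "az": 0, "fingers": -1},
  ],
)

```text
time: 9.02
tool_pos: [0.5645, 0.1832, 0.1496]
ee_rot: [3.14, 0.0, 1.568]
ft_force: [1.7, -0.6, 4.5]
gripper_width: 0.0094
```

Run:
```python
from h import *
s=env.read_state();print(s['tool_pos'],s['ft_force'],s['gripper_width'])
snap('side','x4.png')
```

```text
[0.56454759 0.18320933 0.14955642] [ 1.69482808 -0.57954447  4.50355549] 0.009361374682588023
```

View pics/x4.png

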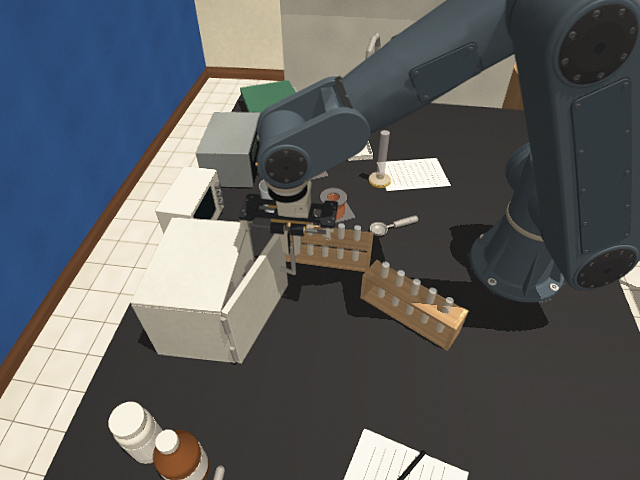

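The door is opening with the handle held. I'll continue along the arc.

Call:
step_arm(
  plan=[
    {"tx": 0.35, "ty": -0.53, "tz": 0, "ax": 0, "ay": 0, "az": 0, "fingers": -1},
    {"tx": 0.43, "ty": -0.47, "tz": 0, "ax": 0, "ay": 0, "az": 0, "fingers": -1},
    {"tx": 0.5, "ty": -0.4, "tz": 0, "ax": 0, "ay": 0, "az": 0, "fingers": -1},
    {"tx": 0.55, "ty": -0.33, "tz": 0, "ax": 0, "ay": 0, "az": 0, "fingers": -1},
  ],
)

```text
time: 9.57
tool_pos: [0.4766, 0.2748, 0.1492]
ee_rot: [-3.14, 0.002, 1.568]
ft_force: [1.4, -1.9, 2.6]
gripper_width: 0.0095
```

Call:
step_arm(
  plan=[
    {"tx": 0.59, "ty": -0.24, "tz": 0, "ax": 0, "ay": 0, "az": 0, "fingers": -1},
    {"tx": 0.62, "ty": -0.15, "tz": 0, "ax": 0, "ay": 0, "az": 0, "fingers": -1},
    {"tx": 0.64, "ty": -0.05, "tz": 0, "ax": 0, "ay": 0, "az": 0, "fingers": -1},
    {"tx": 0.64, "ty": 0.04, "tz": 0, "ax": 0, "ay": 0, "az": 0, "fingers": -1},
    {"tx": 0, "ty": 0, "tz": 0, "ax": 0, "ay": 0, "az": 0, "fingers": -1},
  ],
)

```text
time: 10.2
tool_pos: [0.4544, 0.402, 0.1488]
ee_rot: [-3.134, -0.0, 1.57]
ft_force: [-21.5, 3.2, 14.2]
gripper_width: 0.0096
```

Run:
```python
from h import *
s=env.read_state();print(s['tool_pos'],s['ft_force'],s['gripper_width'])
snap('side','x5.png');snap('wrist','w5.png')
```

```text
[0.4544411  0.40196747 0.14881639] [-21.46168889   3.21915174  14.16313154] 0.009561081050807997
```

View pics/x5.png

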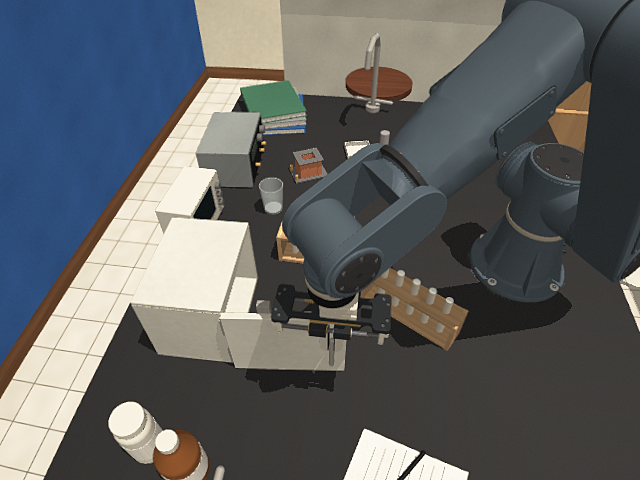

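View pics/w5.png

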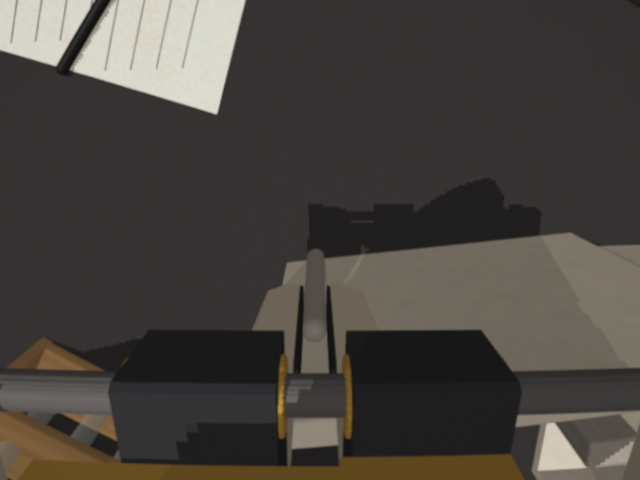

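Call:
step_arm(
  plan=[
    {"tx": 0, "ty": 0, "tz": 0, "ax": 0, "ay": 0, "az": 0, "fingers": -0.4},
    {"tx": 0, "ty": 0, "tz": 0, "ax": 0, "ay": 0, "az": 0, "fingers": -0.4},
    {"tx": 0, "ty": 0, "tz": -0.5, "ax": 0, "ay": 0, "az": 0, "fingers": -0.4},
    {"tx": 0, "ty": 0, "tz": -0.9, "ax": 0, "ay": 0, "az": 0, "fingers": -0.4},
    {"tx": 0, "ty": 0, "tz": -0.9, "ax": 0, "ay": 0, "az": 0, "fingers": -0.4},
  ],
)

```text
time: 10.92
tool_pos: [0.4586, 0.3992, 0.2649]
ee_rot: [-3.141, 0.001, 1.567]
ft_force: [1.1, 0.2, 0.2]
gripper_width: 0.0279
```

Call:
step_arm(
  plan=[
    {"tx": -0.6, "ty": 0.5, "tz": -0.8, "ax": 0, "ay": 0, "az": 0, "fingers": 0.3},
    {"tx": -0.7, "ty": 0.6, "tz": -0.8, "ax": 0, "ay": 0, "az": 0, "fingers": 0.3},
    {"tx": -0.7, "ty": 0.6, "tz": 0, "ax": 0, "ay": 0, "az": 0, "fingers": 0.3},
    {"tx": -0.7, "ty": 0.3, "tz": 0, "ax": 0, "ay": 0, "az": 0, "fingers": 0.3},
    {"tx": 0, "ty": 0, "tz": 0, "ax": 0, "ay": 0, "az": 0, "fingers": 0.3},
  ],
)

```text
time: 11.55
tool_pos: [0.5592, 0.262, 0.3435]
ee_rot: [-3.141, 0.001, 1.564]
ft_force: [0.2, 0.5, -0.2]
gripper_width: 0.0607
```

Run:
```python
from h import *
s=env.read_state();print(s['tool_pos'],s['ee_rot'],s['ft_force'],s['gripper_width'])
for n,f in (('wrist','w6.png'),('scene','s6.png'),('side','x6.png')):
  p,d,c=snap(n,f)
  for k in ['door_hinge','door_handle','door_rack','long_bar','short_bar']:
   for q in models.spot_point(n,k)[:2]:
    P=c2w(c,q['xyz']); print(n,k,round(q['conf'],2),P.round(4),np.round(w2px(c,P)))
```

```text
[0.55921079 0.26198798 0.34354841] [-3.14123588e+00  5.56132542e-04  1.56441988e+00] [ 0.16063919  0.50388048 -0.15968716] 0.06073967993006006
wrist door_hinge 0.87 [0.6728 0.3711 0.1714] [455.  70.]
wrist door_handle 0.71 [0.4565 0.3966 0.167 ] [185.  39.]
wrist door_handle 0.68 [0.594  0.3253 0.086 ] [348. 125.]
wrist long_bar 0.69 [0.5966 0.3241 0.0839] [351. 126.]
wrist short_bar 0.32 [ 0.6871 -0.1366 -0.002 ] [400. 434.]
scene door_hinge 0.74 [0.6685 0.3679 0.1685] [196. 312.]
scene door_handle 0.58 [0.4588 0.395  0.1731] [301. 355.]
scene long_bar 0.69 [ 0.6106 -0.319   0.0677] [343. 172.]
side door_hinge 0.89 [0.6696 0.3692 0.1706] [221. 319.]
side door_handle 0.98 [0.4546 0.3944 0.175 ] [331. 343.]
```

View pics/w6.png

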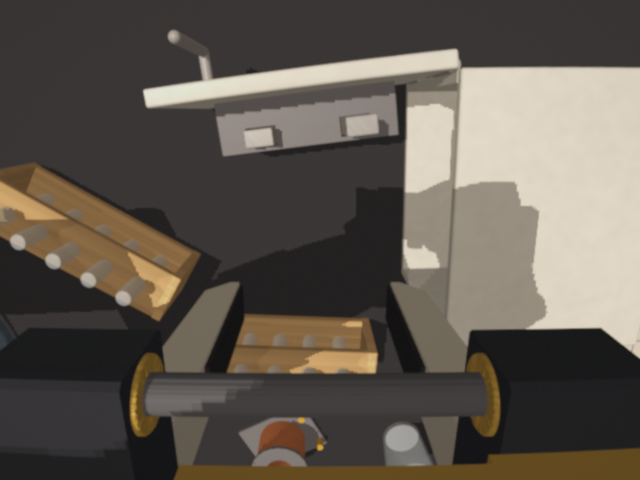

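View pics/x6.png

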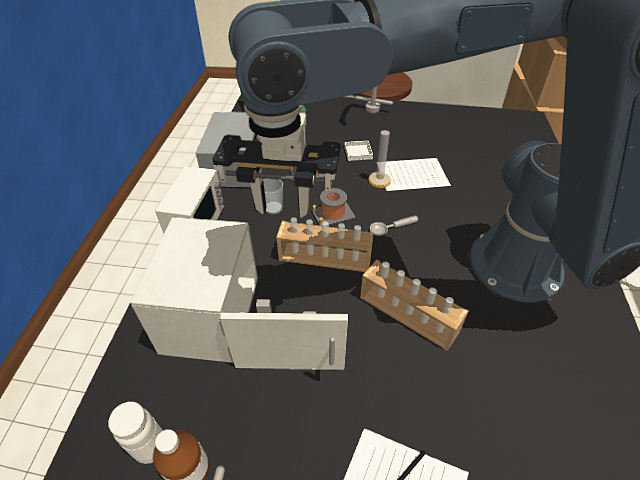

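The candidates for the long bar are the wrist blobs at (362,124), hinge pocket, and (259,137), outer pocket. The side view shows a taller one on the hinge side at (263,306). I'll check it with crops and depth.

Run:
```python
from h import *
p,d,c=snap('wrist')
for u,v in [(352,120),(362,123),(372,123),(253,132),(262,132),(262,137)]: print(u,v,px2w(c,u,v,d[v,u]).round(4))
cv2.imwrite('pics/w6c.png',cv2.convertScaleAbs(cv2.resize(p[40:170,200:480],None,fx=2.8,fy=2.8,interpolation=cv2.INTER_CUBIC),alpha=1.3))
p,d,c=snap('side')
for u,v in [(263,301),(312,313)]: print(u,v,px2w(c,u,v,d[v,u]).round(4))
cv2.imwrite('pics/x6c.png',cv2.resize(p[280:380,210:360],None,fx=5,fy=5,interpolation=cv2.INTER_CUBIC))
```

```text
352 120 [0.5934 0.3332 0.1247]
362 123 [0.5967 0.3321 0.1797]
372 123 [0.6046 0.3321 0.1814]
253 132 [0.5025 0.3233 0.135 ]
262 132 [0.5114 0.3235 0.1411]
262 137 [0.511  0.3189 0.1389]
263 301 [0.5971 0.323  0.1806]
312 313 [0.4961 0.3491 0.197 ]
```

View pics/w6c.png

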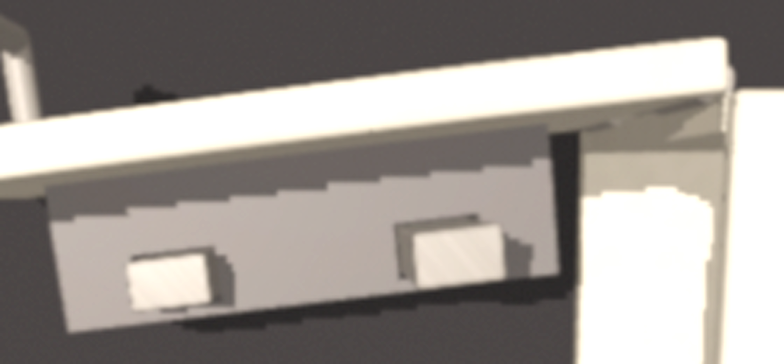

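View pics/x6c.png

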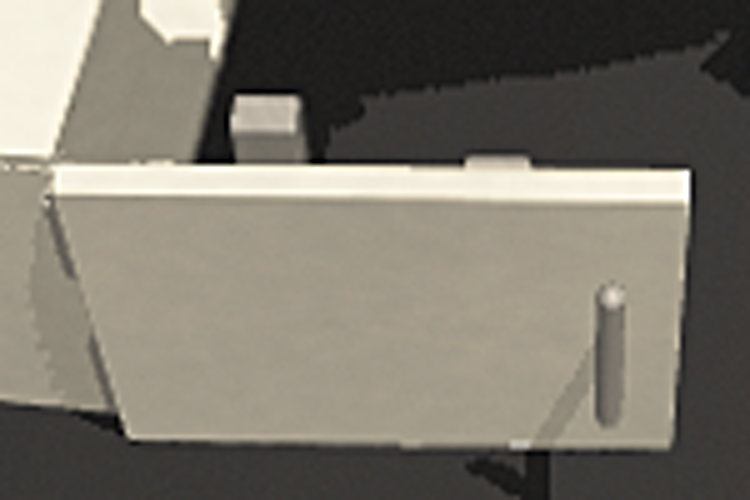

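Run:
```python
from h import *
c=dict(viewer.calibration('wrist')); c['rotation']=Ro.from_euler('xyz',c['rotation']).as_matrix()
K=np.array([(412,232),(500,225),(504,283),(416,288)])/2.8+[200,40]
W=np.array([onplane(c,u,v,.18)[:2] for u,v in K]);print(W.round(4),W.mean(0))
for i in range(4):
  e=W[(i+1)%4]-W[i];print(np.linalg.norm(e),np.degrees(np.arctan2(e[1],e[0])))
# door top edge inside-face line
A,B=[onplane(c,q[0]/2.8+200,q[1]/2.8+40,.198)[:2] for q in((0,178),(725,90))];e=B-A;print(np.degrees(np.arctan2(e[1],e[0])),A,B)
# side: top face corners
p,d,cs=snap('side')
K2=np.array([(232,102),(300,95),(303,128),(232,134)])/5+[210,280]
W=np.array([onplane(cs,u,v,.18)[:2] for u,v in K2]);print(W.round(4),W.mean(0))
s=env.read_state();print(s['tool_pos'],s['ee_rot'])
```

```text
[[0.5847 0.3322]
 [0.61   0.3341]
 [0.6117 0.3177]
 [0.5861 0.3163]] [0.59814093 0.32508173]
0.02533345059551094 4.408266254155924
0.016499546832993546 -84.05759989932066
0.02560694050986554 -176.8615493072251
0.01592712252384804 95.03613702344904
6.506553437517659 [0.47177332 0.3477719 ] [0.66662277 0.36999477]
[[0.6104 0.3229]
 [0.5846 0.3161]
 [0.5802 0.3313]
 [0.6069 0.3377]] [0.59553043 0.32702031]
[0.55825114 0.26414043 0.34392878] [-3.14156770e+00  3.19964656e-05  1.56777680e+00]
```

Call:
step_arm(
  plan=[
    {"tx": 0, "ty": 0, "tz": 0, "ax": 0, "ay": 0, "az": -1, "fingers": 0.3},
    {"tx": 0.6, "ty": 0.45, "tz": 0.6, "ax": 0, "ay": 0, "az": 0, "fingers": 0.3},
    {"tx": 0.54, "ty": 0.46, "tz": 0.7, "ax": 0, "ay": 0, "az": 0, "fingers": 0.3},
    {"tx": 0, "ty": 0, "tz": 0.6, "ax": 0, "ay": 0, "az": 0, "fingers": 0.3},
    {"tx": 0, "ty": 0, "tz": 0, "ax": 0, "ay": 0, "az": 0, "fingers": 0.3},
  ],
)

```text
time: 13.22
tool_pos: [0.5971, 0.325, 0.2466]
ee_rot: [-3.137, 0.002, 1.668]
ft_force: [-0.1, -0.4, -0.9]
gripper_width: 0.0606
```

Run:
```python
from h import *
s=env.read_state();print(s['tool_pos'],s['ee_rot'],s['ft_force'],s['gripper_width'])
for n,f in (('wrist','w7.png'),('side','x7.png')):
  p,d,c=snap(n,f)
  for k in ['long_bar']:
   for q in models.spot_point(n,k)[:2]:
    P=c2w(c,q['xyz']); print(n,k,round(q['conf'],2),P.round(4),np.round(w2px(c,P)))
  if n=='wrist': print([np.round(w2px(c,[.598,.325,z])) for z in (.18,)])
cv2.imwrite('pics/x7c.png',cv2.resize(p[180:380,190:370],None,fx=3,fy=3,interpolation=cv2.INTER_CUBIC))
```

```text
[0.59710634 0.32501368 0.24655381] [-3.13725496e+00  1.50489369e-03  1.66799477e+00] [-0.11738737 -0.37531277 -0.91688997] 0.0605618617657209
wrist long_bar 0.84 [0.594  0.3282 0.0847] [312. 202.]
[array([317., 239.])]
```

View pics/w7.png

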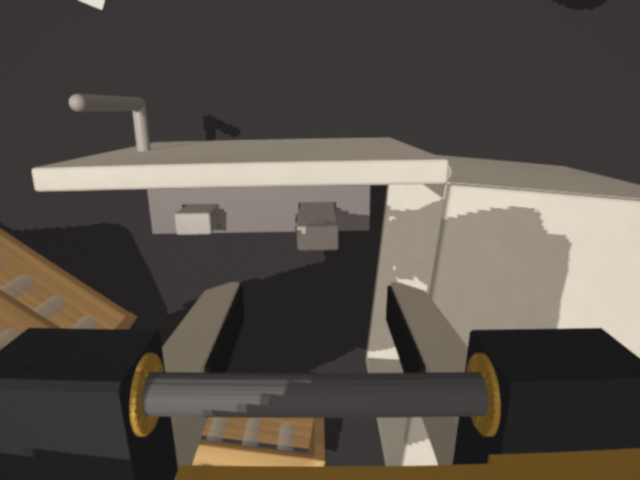

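View pics/x7c.png

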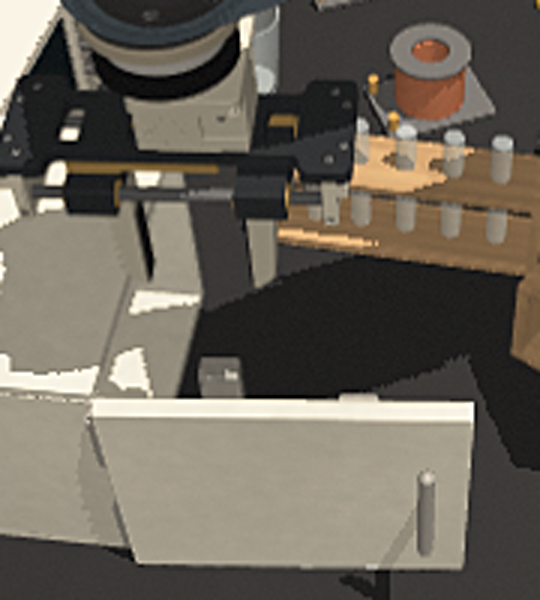

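Call:
step_arm(
  plan=[
    {"tx": 0.01, "ty": 0.02, "tz": 0.6, "ax": 0, "ay": 0, "az": 0, "fingers": 0.3},
    {"tx": 0, "ty": 0, "tz": 0.6, "ax": 0, "ay": 0, "az": 0, "fingers": 0.3},
    {"tx": 0, "ty": 0, "tz": 0.6, "ax": 0, "ay": 0, "az": 0, "fingers": 0.3},
    {"tx": 0, "ty": 0, "tz": 0.4, "ax": 0, "ay": 0, "az": 0, "fingers": 0.3},
    {"tx": 0, "ty": 0, "tz": 0, "ax": 0, "ay": 0, "az": 0, "fingers": 0.3},
  ],
)

```text
time: 14.05
tool_pos: [0.5988, 0.3257, 0.1386]
ee_rot: [-3.141, 0.0, 1.668]
ft_force: [-0.3, 0.2, 1.0]
gripper_width: 0.0603
```

Run:
```python
from h import *
s=env.read_state();print(s['tool_pos'],s['ee_rot'],s['ft_force'],s['gripper_width'])
for n,f in (('wrist','w8.png'),('side','x8.png')):
  p,d,c=snap(n,f)
cv2.imwrite('pics/x8c.png',cv2.resize(p[180:380,190:370],None,fx=3,fy=3,interpolation=cv2.INTER_CUBIC))
```

```text
[0.59876582 0.32569891 0.13856219] [-3.14055840e+00  3.64043875e-04  1.66766696e+00] [-0.27721574  0.15064552  0.96133404] 0.060271633419952744
```

View pics/w8.png

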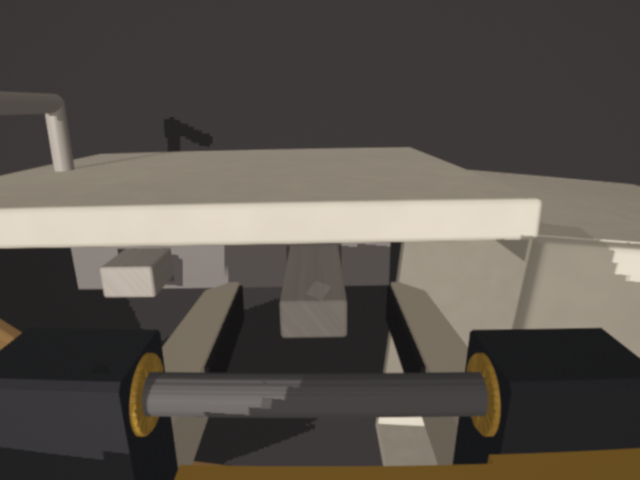

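View pics/x8c.png

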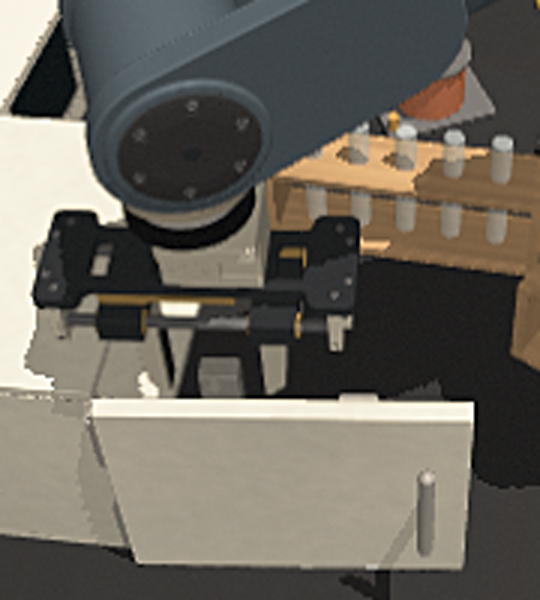

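The bar is centred between the jaws. I'll close on it.

Call:
step_arm(
  plan=[
    {"tx": 0, "ty": 0, "tz": 0.1, "ax": 0, "ay": 0, "az": 0, "fingers": 0},
    {"tx": 0, "ty": 0, "tz": 0, "ax": 0, "ay": 0, "az": 0, "fingers": -1},
    {"tx": 0, "ty": 0, "tz": 0, "ax": 0, "ay": 0, "az": 0, "fingers": -1},
    {"tx": 0, "ty": 0, "tz": 0, "ax": 0, "ay": 0, "az": 0, "fingers": -1},
    {"tx": 0, "ty": 0, "tz": 0, "ax": 0, "ay": 0, "az": 0, "fingers": -1},
  ],
  grip_force=35,
)

```text
time: 14.78
tool_pos: [0.599, 0.326, 0.1341]
ee_rot: [3.141, -0.0, 1.668]
ft_force: [-0.5, -0.0, 1.4]
gripper_width: 0.0256
```

Call:
step_arm(
  plan=[
    {"tx": 0, "ty": 0, "tz": -0.2, "ax": 0, "ay": 0, "az": 0, "fingers": -1},
    {"tx": 0, "ty": 0, "tz": -0.3, "ax": 0, "ay": 0, "az": 0, "fingers": -1},
    {"tx": 0, "ty": 0, "tz": -0.3, "ax": 0, "ay": 0, "az": 0, "fingers": -1},
    {"tx": 0, "ty": 0, "tz": -0.3, "ax": 0, "ay": 0, "az": 0, "fingers": -1},
  ],
)

```text
time: 15.28
tool_pos: [0.5991, 0.326, 0.1904]
ee_rot: [3.141, -0.0, 1.668]
ft_force: [0.4, 0.1, -3.0]
gripper_width: 0.0258
```

Run:
```python
from h import *
s=env.read_state();print(s['tool_pos'],s['ee_rot'],s['ft_force'],s['gripper_width'])
for n,f in (('wrist','w9.png'),('side','x9.png')):
  p,d,c=snap(n,f)
cv2.imwrite('pics/x9c.png',cv2.resize(p[180:380,190:370],None,fx=3,fy=3,interpolation=cv2.INTER_CUBIC))
```

```text
[0.59908899 0.32597302 0.1903962 ] [ 3.14090902e+00 -2.35238207e-04  1.66783058e+00] [ 0.3668233   0.13046682 -3.02978966] 0.025777038299086445
```

View pics/w9.png

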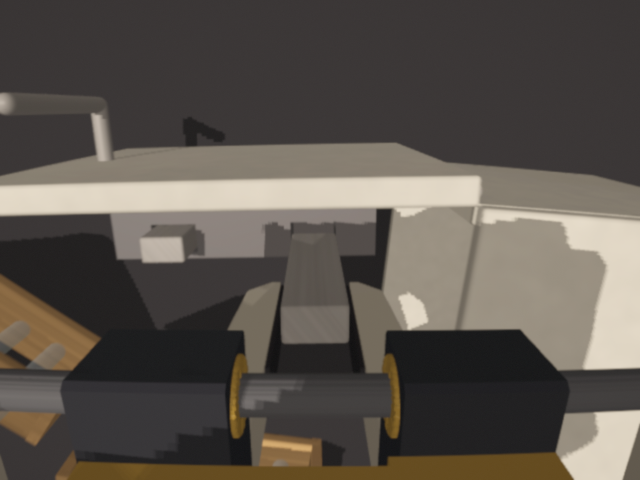

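View pics/x9c.png

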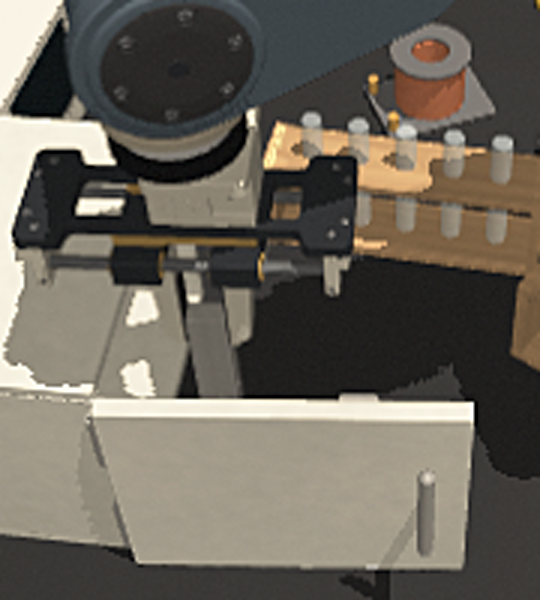

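Call:
step_arm(
  plan=[
    {"tx": 0, "ty": 0, "tz": -0.5, "ax": 0, "ay": 0, "az": 0, "fingers": -1},
    {"tx": -0.2, "ty": 0, "tz": -0.6, "ax": 0, "ay": 0, "az": 0, "fingers": -1},
    {"tx": -0.5, "ty": -0.05, "tz": -0.1, "ax": 0, "ay": 0, "az": 0, "fingers": -1},
    {"tx": -0.7, "ty": -0.07, "tz": 0, "ax": 0, "ay": 0, "az": 0, "fingers": -1},
    {"tx": -0.7, "ty": -0.1, "tz": 0, "ax": 0, "ay": 0, "az": 0, "fingers": -1},
  ],
)

```text
time: 16.0
tool_pos: [0.5975, 0.218, 0.2474]
ee_rot: [-3.14, 0.001, 1.668]
ft_force: [0.6, 0.2, -2.7]
gripper_width: 0.0257
```

Call:
step_arm(
  plan=[
    {"tx": -0.7, "ty": -0.1, "tz": 0, "ax": 0, "ay": 0, "az": 0, "fingers": -1},
    {"tx": -0.7, "ty": -0.1, "tz": 0, "ax": 0, "ay": 0, "az": 0, "fingers": -1},
    {"tx": -0.7, "ty": -0.1, "tz": 0, "ax": 0, "ay": 0, "az": 0, "fingers": -1},
    {"tx": -0.7, "ty": -0.1, "tz": 0, "ax": 0, "ay": 0, "az": 0, "fingers": -1},
    {"tx": -0.7, "ty": -0.1, "tz": 0, "ax": 0, "ay": 0, "az": 0, "fingers": -1},
  ],
)

```text
time: 16.62
tool_pos: [0.5891, 0.0414, 0.2475]
ee_rot: [-3.14, 0.0, 1.667]
ft_force: [0.6, -1.0, -3.7]
gripper_width: 0.0259
```

Call:
step_arm(
  plan=[
    {"tx": -0.7, "ty": -0.08, "tz": 0, "ax": 0, "ay": 0, "az": 0, "fingers": -1},
    {"tx": -0.7, "ty": -0.07, "tz": 0, "ax": 0, "ay": 0, "az": 0, "fingers": -1},
    {"tx": -0.7, "ty": -0.07, "tz": 0, "ax": 0, "ay": 0, "az": 0, "fingers": -1},
    {"tx": -0.7, "ty": -0.07, "tz": 0, "ax": 0, "ay": 0, "az": 0, "fingers": -1},
    {"tx": -0.7, "ty": -0.05, "tz": 0, "ax": 0, "ay": 0, "az": 0, "fingers": -1},
  ],
)

```text
time: 17.25
tool_pos: [0.5889, -0.1341, 0.2475]
ee_rot: [-3.14, -0.001, 1.667]
ft_force: [-0.8, 0.6, -3.0]
gripper_width: 0.0262
```

Call:
step_arm(
  plan=[
    {"tx": -0.7, "ty": -0.05, "tz": 0, "ax": 0, "ay": 0, "az": 0, "fingers": -1},
    {"tx": -0.7, "ty": 0, "tz": 0, "ax": 0, "ay": 0, "az": -0.9, "fingers": -1},
    {"tx": 0, "ty": 0, "tz": 0, "ax": 0, "ay": 0, "az": -0.9, "fingers": -1},
    {"tx": 0, "ty": 0, "tz": 0, "ax": 0, "ay": 0, "az": -0.9, "fingers": -1},
    {"tx": 0, "ty": 0, "tz": 0, "ax": 0, "ay": 0, "az": -0.95, "fingers": -1},
  ],
)

```text
time: 17.88
tool_pos: [0.5931, -0.2029, 0.2474]
ee_rot: [-3.14, -0.001, 2.035]
ft_force: [-0.2, 0.2, -3.1]
gripper_width: 0.0257
```

Call:
step_arm(
  plan=[
    {"tx": 0, "ty": 0, "tz": 0, "ax": 0, "ay": 0, "az": 0, "fingers": -1},
    {"tx": 0, "ty": 0, "tz": 0, "ax": 0, "ay": 0, "az": 0, "fingers": -1},
  ],
)

```text
time: 18.12
tool_pos: [0.5939, -0.2023, 0.2483]
ee_rot: [-3.141, -0.001, 2.03]
ft_force: [0.2, -0.1, -3.2]
gripper_width: 0.026
```

Run:
```python
from h import *
s=env.read_state();print(s['tool_pos'],s['ee_rot'],s['ft_force'],s['gripper_width'])
for n,f in (('wrist','w10.png'),('side','x10.png'),('scene','s10.png')):
  p,d,c=snap(n,f)
  for k in ['long_bar','rect_mouth','rect_coil','short_bar']:
   for q in models.spot_point(n,k)[:2]:
    P=c2w(c,q['xyz']); print(n,k,round(q['conf'],2),P.round(4),np.round(w2px(c,P)))
```

```text
[ 0.59393647 -0.20232993  0.24831495] [-3.14093787e+00 -6.50986457e-04  2.03034512e+00] [ 0.20695711 -0.05272686 -3.2020613 ] 0.02595719510911586
wrist long_bar 0.76 [ 0.5929 -0.2021  0.1991] [314. 247.]
wrist rect_coil 0.93 [ 0.6107 -0.3179 -0.0074] [283. 285.]
side long_bar 0.76 [ 0.596  -0.203   0.1955] [305. 143.]
side rect_mouth 0.89 [ 0.6115 -0.3228  0.0677] [307. 155.]
side rect_coil 0.78 [ 0.6127 -0.3199  0.0032] [307. 172.]
side rect_coil 0.41 [ 0.6116 -0.3176  0.0675] [307. 156.]
scene long_bar 0.72 [ 0.5985 -0.2036  0.1961] [335. 152.]
scene long_bar 0.71 [ 0.6109 -0.3224  0.0668] [343. 172.]
scene rect_mouth 0.68 [ 0.6125 -0.3221  0.0697] [343. 171.]
scene rect_coil 0.97 [ 0.6122 -0.3143  0.0019] [342. 192.]
scene rect_coil 0.25 [ 0.5103 -0.1306 -0.0048] [357. 237.]
scene short_bar 0.39 [0.4571 0.3946 0.17  ] [302. 356.]
```

View pics/w10.png

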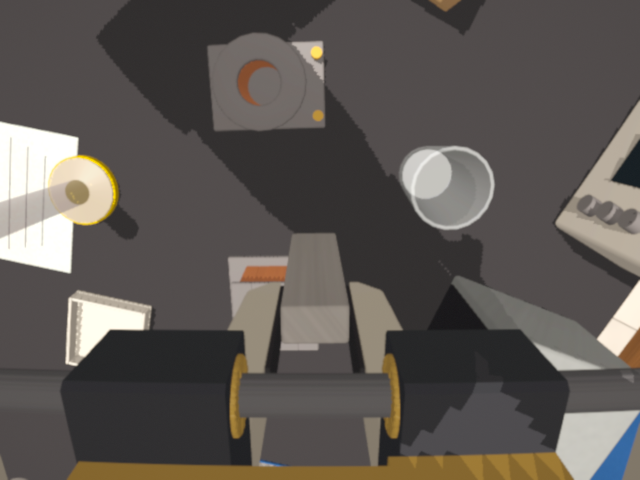

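View pics/x10.png

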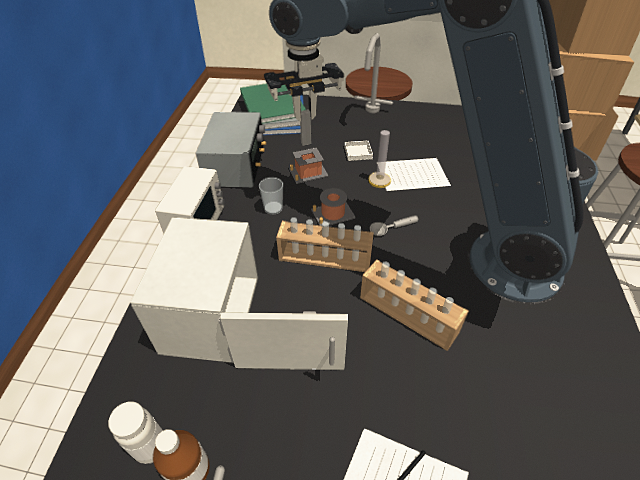

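View pics/s10.png

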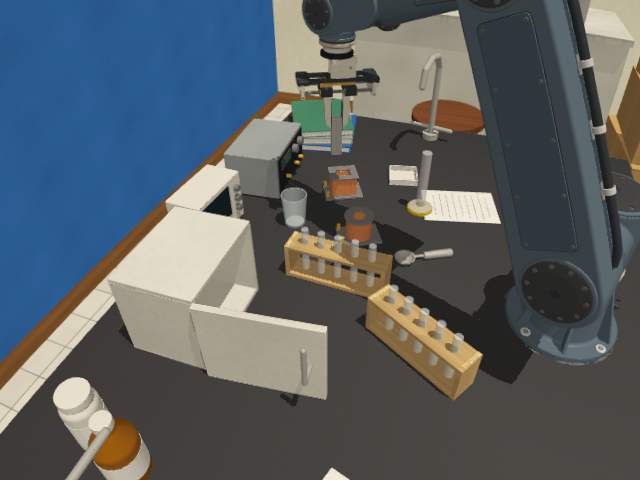

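Run:
```python
from h import *
p,d,c=snap('side')
for u,v in [(225,120),(240,140),(255,118),(258,150),(250,182),(245,150),(262,115)]: print(u,v,px2w(c,u,v,d[v,u]).round(3))
s=env.read_state();print(s['tool_pos'])
R=Ro.from_euler('xyz',s['ee_rot']).as_matrix()
t=np.array([.6124,-.3200,.2483]);print((R.T@(t-s['tool_pos'])/.05).round(3))
```

```text
225 120 [ 0.893 -0.395  0.133]
240 140 [ 0.81  -0.279  0.139]
255 118 [ 0.796 -0.412  0.137]
258 150 [ 0.78  -0.352  0.054]
250 182 [ 0.776 -0.216  0.028]
245 150 [ 0.783 -0.234  0.135]
262 115 [ 0.811 -0.55   0.067]
[ 0.59456365 -0.20197674  0.24890398]
[-2.272 -0.733  0.012]
```

Call:
step_arm(
  plan=[
    {"tx": -0.6, "ty": -0.2, "tz": 0, "ax": 0, "ay": 0, "az": 0, "fingers": -1},
    {"tx": -0.6, "ty": -0.2, "tz": 0, "ax": 0, "ay": 0, "az": 0, "fingers": -1},
    {"tx": -0.6, "ty": -0.2, "tz": 0, "ax": 0, "ay": 0, "az": 0, "fingers": -1},
    {"tx": -0.47, "ty": -0.13, "tz": 0, "ax": 0, "ay": 0, "az": 0, "fingers": -1},
    {"tx": 0, "ty": 0, "tz": 0, "ax": 0, "ay": 0, "az": 0, "fingers": -1},
  ],
)

```text
time: 19.55
tool_pos: [0.6123, -0.3212, 0.2483]
ee_rot: [-3.141, -0.0, 2.031]
ft_force: [0.7, 0.3, -3.6]
gripper_width: 0.0258
```

Call:
step_arm(
  plan=[
    {"tx": 0, "ty": 0, "tz": 0.5, "ax": 0, "ay": 0, "az": 0, "fingers": -1},
    {"tx": 0, "ty": 0, "tz": 0.5, "ax": 0, "ay": 0, "az": 0, "fingers": -1},
    {"tx": 0, "ty": 0, "tz": 0.5, "ax": 0, "ay": 0, "az": 0, "fingers": -1},
    {"tx": 0, "ty": 0, "tz": 0, "ax": 0, "ay": 0, "az": 0, "fingers": -1},
    {"tx": 0, "ty": 0, "tz": 0, "ax": 0, "ay": 0, "az": 0, "fingers": -1},
  ],
)

```text
time: 20.18
tool_pos: [0.613, -0.3197, 0.1753]
ee_rot: [3.141, 0.001, 2.033]
ft_force: [0.8, -0.2, -3.1]
gripper_width: 0.0257
```

Run:
```python
from h import *
s=env.read_state();print(s['tool_pos'],s['ee_rot'],s['ft_force'],s['gripper_width'])
for n,f in (('wrist','w11.png'),('side','x11.png'),('scene','s11.png')):
  p,d,c=snap(n,f)
  for k in ['long_bar','rect_mouth','rect_coil']:
   for q in models.spot_point(n,k)[:2]:
    P=c2w(c,q['xyz']); print(n,k,round(q['conf'],2),P.round(4),np.round(w2px(c,P)))
  if n!='wrist':
    u,v=[int(x) for x in w2px(c,[.612,-.32,.1])]
    cv2.imwrite('pics/'+f[0]+'11c.png',cv2.resize(p[v-45:v+45,u-50:u+50],None,fx=6.5,fy=6.5,interpolation=cv2.INTER_CUBIC)); print(u-50,v-45)
```

```text
[ 0.61298968 -0.31969249  0.17532033] [3.14071929e+00 1.25753579e-03 2.03315890e+00] [ 0.79987867 -0.15029448 -3.14063867] 0.02566441997531571
wrist long_bar 0.56 [ 0.6125 -0.3211  0.1229] [313. 248.]
wrist rect_mouth 0.71 [ 0.6097 -0.3195  0.0705] [311. 221.]
wrist rect_coil 0.82 [ 0.6109 -0.3205 -0.0036] [312. 202.]
side long_bar 0.58 [ 0.6068 -0.3186  0.1223] [308. 142.]
side long_bar 0.19 [0.4553 0.3936 0.1716] [331. 343.]
side rect_mouth 0.72 [ 0.6084 -0.3231  0.0696] [308. 155.]
side rect_coil 0.96 [ 0.6097 -0.3194 -0.001 ] [308. 173.]
side rect_coil 0.61 [0.6696 0.3662 0.1719] [222. 318.]
256 102
scene long_bar 0.56 [ 0.6083 -0.3206  0.0678] [344. 172.]
scene long_bar 0.51 [ 0.6156 -0.3222  0.1204] [342. 155.]
scene rect_mouth 0.73 [ 0.6111 -0.318   0.0668] [343. 172.]
scene rect_mouth 0.52 [ 0.6171 -0.32    0.1159] [341. 157.]
scene rect_coil 0.82 [ 0.6102 -0.3132 -0.0024] [342. 193.]
scene rect_coil 0.55 [0.7574 0.2515 0.0044] [201. 315.]
292 116
```

View pics/w11.png

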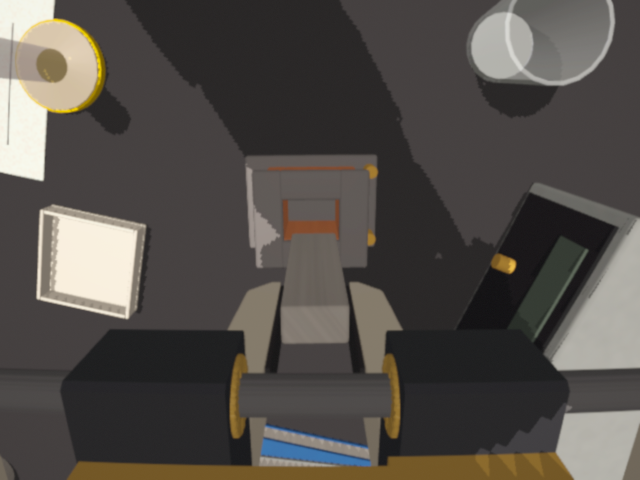

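View pics/x11c.png

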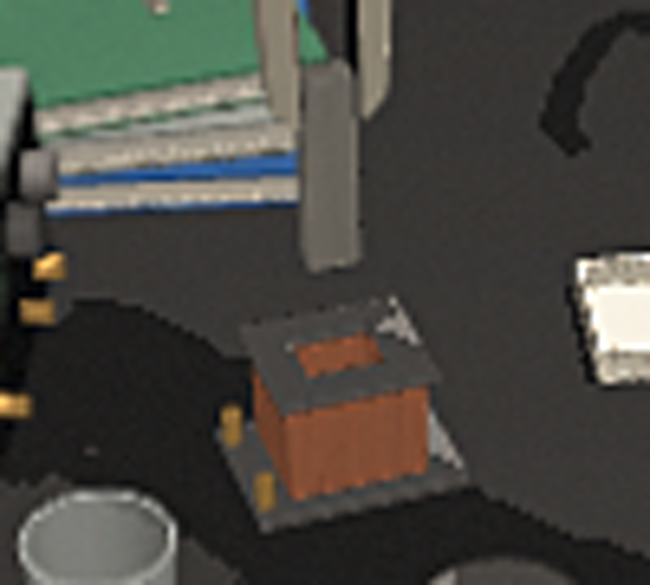

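View pics/s11c.png

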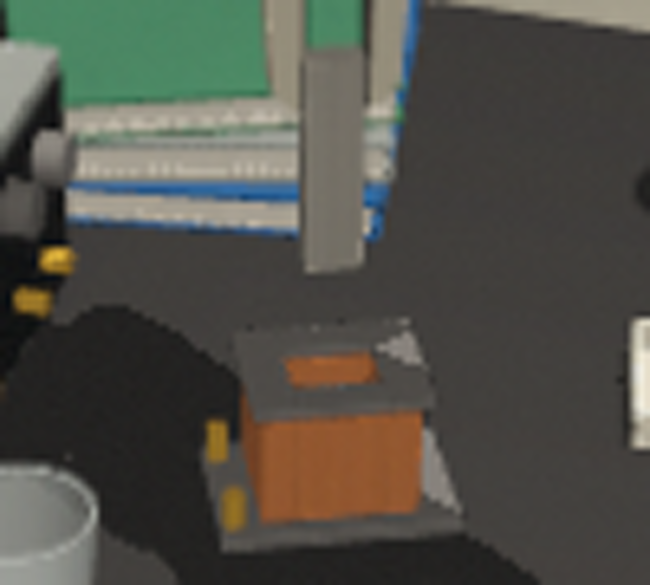

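```bash
cat > ov.py <<'E'
from h import *
import sys
tag=sys.argv[1]; mx,my,ma=.6125,-.3198,np.radians(26.5)
def rect(cx,cy,a,L,W,z): 
    return [np.array([cx+np.cos(a)*i*L/2-np.sin(a)*j*W/2, cy+np.sin(a)*i*L/2+np.cos(a)*j*W/2, z]) for i,j in((-1,-1),(1,-1),(1,1),(-1,1))]
for n in ('wrist','side','scene'):
    s=env.read_state(); t=s['tool_pos']; a=s['ee_rot'][2]-np.pi/2
    p,d,c=snap(n); 
    u,v=[int(x) for x in w2px(c,[mx,my,.09])]; u0,v0=max(u-60,0),max(v-60,0)
    S=5; q=cv2.convertScaleAbs(cv2.resize(p[v0:v0+110,u0:u0+120],None,fx=S,fy=S,interpolation=cv2.INTER_CUBIC),alpha=1.5)
    for r,col in ((rect(mx,my,ma,.04,.03,.07),(0,255,0)),(rect(mx,my,ma,.082,.072,.07),(255,255,0)),(rect(t[0],t[1],a,.026,.016,t[2]-.054),(0,0,255))):
        pts=np.array([((np.array(w2px(c,P))-[u0,v0])+.5)*S for P in r]).astype(int)
        cv2.polylines(q,[pts],True,col,1)
    cv2.imwrite(f'pics/{tag}_{n}.png',q)
print(t,s['ee_rot'],u0,v0)
E
python3 ov.py o1
```

```text
[ 0.6124963  -0.31987278  0.17391429] [-3.14157031e+00 -1.18436823e-05  2.03283105e+00] 282 105
```

View pics/o1_wrist.png

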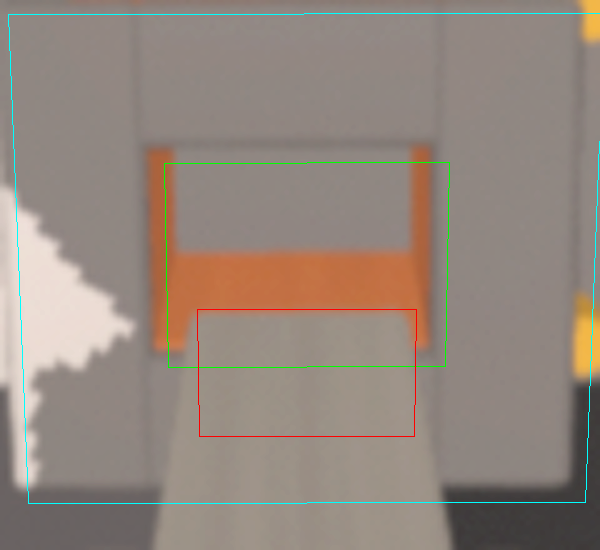

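View pics/o1_side.png

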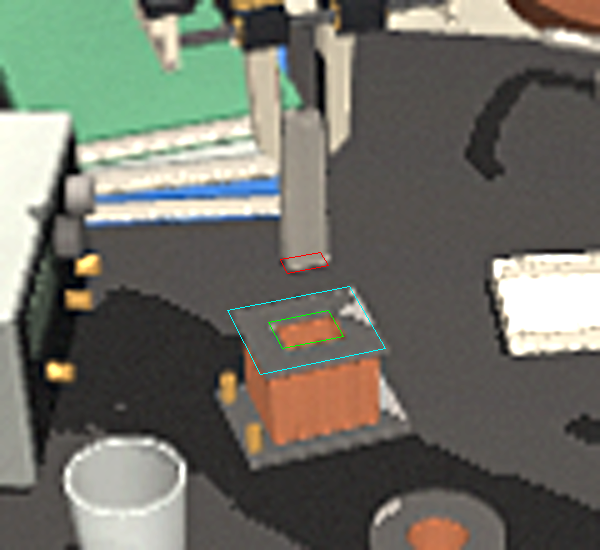

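View pics/o1_scene.png

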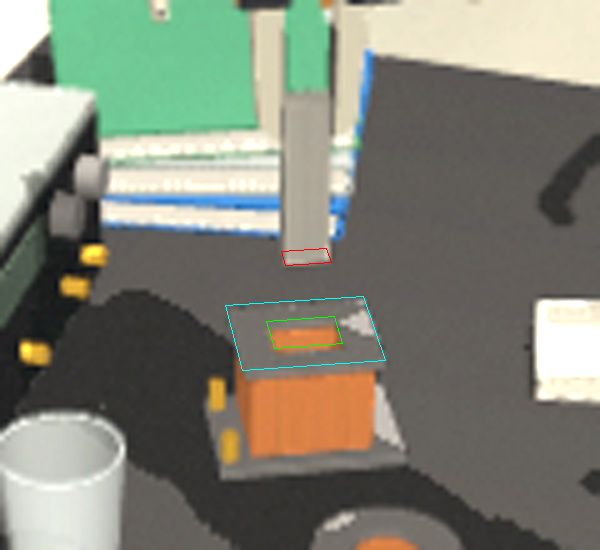

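The overlay shows the mouth about 2.3 mm towards tool +x and 1.4 mm towards tool -y from my model. I'll correct that and descend slowly.

Call:
step_arm(
  plan=[
    {"tx": 0.046, "ty": -0.028, "tz": 0, "ax": 0, "ay": 0, "az": 0, "fingers": -1},
    {"tx": 0, "ty": 0, "tz": 0.25, "ax": 0, "ay": 0, "az": 0, "fingers": -1},
    {"tx": 0, "ty": 0, "tz": 0.2, "ax": 0, "ay": 0, "az": 0, "fingers": -1},
    {"tx": 0, "ty": 0, "tz": 0, "ax": 0, "ay": 0, "az": 0, "fingers": -1},
    {"tx": 0, "ty": 0, "tz": 0, "ax": 0, "ay": 0, "az": 0, "fingers": -1},
  ],
)

```text
time: 21.55
tool_pos: [0.6103, -0.3185, 0.1515]
ee_rot: [3.142, 0.0, 2.033]
ft_force: [0.2, -0.4, -2.2]
gripper_width: 0.026
```

```bash
sed -i 's/mx,my,ma=.6125,-.3198/mx,my,ma=.6104,-.3186/' ov.py; python3 ov.py o2
```

```text
[ 0.61041205 -0.31856583  0.15180877] [3.14122446e+00 5.34975760e-04 2.03277281e+00] 283 105
```

View pics/o2_wrist.png

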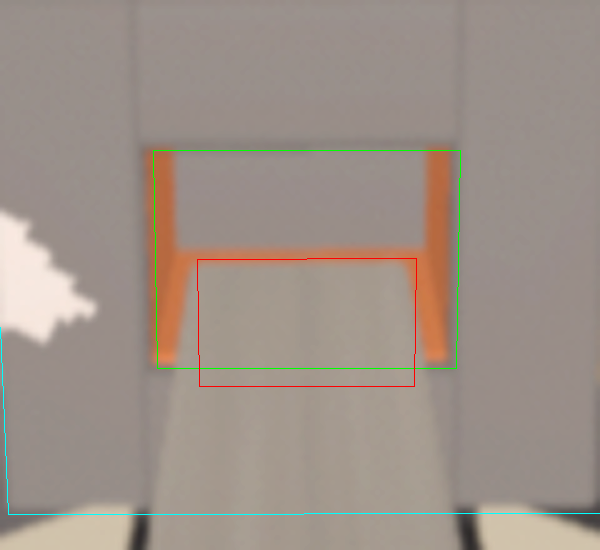

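View pics/o2_side.png

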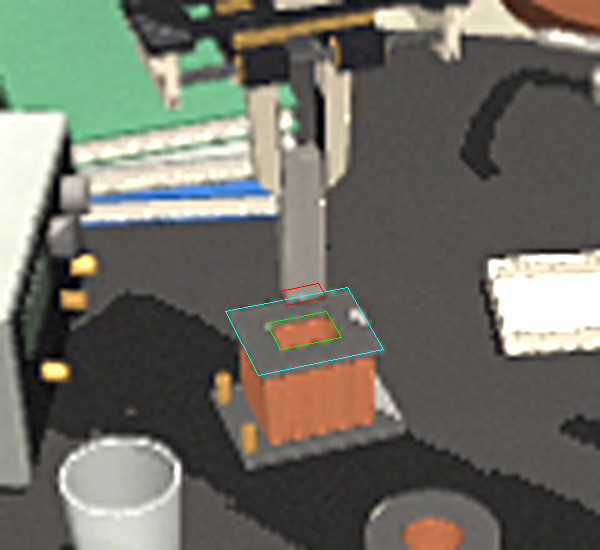

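View pics/o2_scene.png

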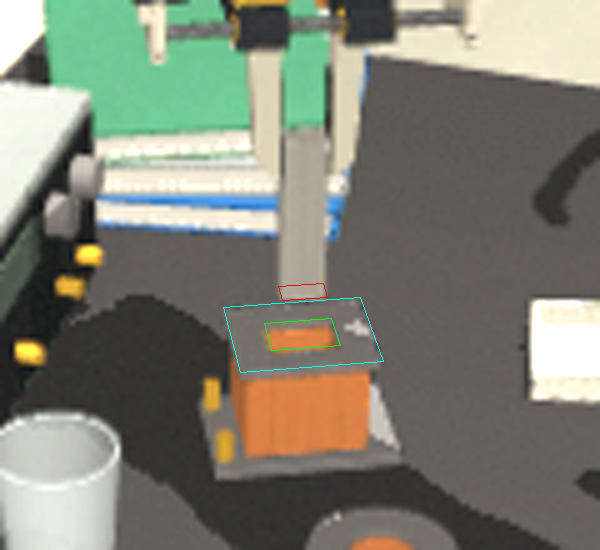

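Call:
step_arm(
  plan=[
    {"tx": 0.01, "ty": 0, "tz": 0.15, "ax": 0, "ay": 0, "az": 0, "fingers": -1},
    {"tx": 0, "ty": 0, "tz": 0.13, "ax": 0, "ay": 0, "az": 0, "fingers": -1},
    {"tx": 0, "ty": 0, "tz": 0, "ax": 0, "ay": 0, "az": 0, "fingers": -1},
    {"tx": 0, "ty": 0, "tz": 0, "ax": 0, "ay": 0, "az": 0, "fingers": -1},
    {"tx": 0, "ty": 0, "tz": 0, "ax": 0, "ay": 0, "az": 0, "fingers": -1},
  ],
)

```text
time: 22.32
tool_pos: [0.6101, -0.3181, 0.1377]
ee_rot: [3.141, 0.0, 2.033]
ft_force: [0.5, 0.4, -2.8]
gripper_width: 0.0259
```

```bash
python3 ov.py o3
python3 - <<'E'
from h import *
s=env.read_state();print(s['tool_pos'],s['ee_rot'],s['ft_force'],s['gripper_width'],s['time'])
for n in ('wrist','side','scene'):
  p,d,c=snap(n,'f_'+n+'.png')
  for k in ['long_bar','rect_mouth','tube_rack','beaker','cylinder','door_handle']:
   for q in models.spot_point(n,k)[:2]:
    P=c2w(c,q['xyz']); print(n,k,round(q['conf'],2),P.round(4))
E
```

```text
[ 0.61004995 -0.31800925  0.13761315] [3.14143080e+00 1.95239137e-04 2.03280447e+00] 283 105
[ 0.61005416 -0.31801896  0.13758047] [3.14142880e+00 2.18091594e-04 2.03278056e+00] [ 0.39823337  0.21051356 -3.77720513] 0.0257298866299951 22.475
wrist long_bar 0.63 [ 0.6077 -0.3155  0.0864]
wrist rect_mouth 0.61 [ 0.6079 -0.3182  0.0718]
wrist rect_mouth 0.47 [ 0.3772 -0.3082  0.0017]
wrist cylinder 0.57 [ 0.3753 -0.3097  0.0033]
side long_bar 0.75 [ 0.6087 -0.3207  0.0852]
side rect_mouth 0.88 [ 0.6066 -0.3219  0.0682]
side tube_rack 0.86 [0.2873 0.1952 0.0059]
side tube_rack 0.69 [0.515  0.0397 0.0051]
side beaker 0.94 [ 0.6888 -0.1374  0.0055]
side cylinder 0.71 [ 0.3784 -0.3073  0.0022]
side door_handle 0.96 [0.4559 0.3943 0.1729]
side door_handle 0.53 [ 0.6098 -0.3226  0.0694]
scene long_bar 0.65 [ 0.6169 -0.3174  0.0835]
scene rect_mouth 0.83 [ 0.6122 -0.3216  0.0675]
scene tube_rack 0.96 [ 5.169e-01  4.190e-02 -3.000e-04]
scene tube_rack 0.64 [ 3.760e-01 -3.088e-01 -1.000e-04]
scene beaker 0.84 [ 6.924e-01 -1.316e-01 -2.000e-04]
scene cylinder 0.78 [ 0.3752 -0.3116  0.0006]
scene cylinder 0.44 [0.6695 0.3693 0.1669]
scene door_handle 0.77 [0.4598 0.3983 0.1704]
```

View pics/o3_wrist.png

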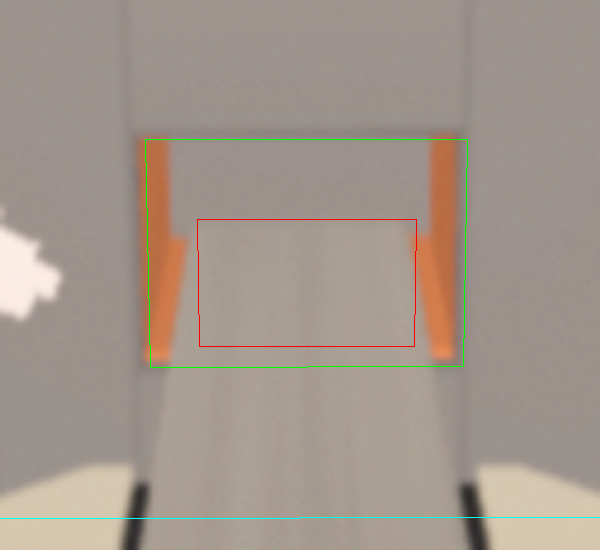

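View pics/o3_side.png

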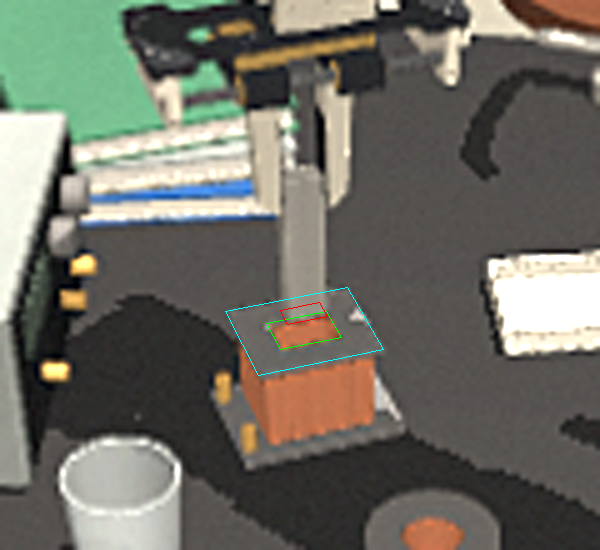

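View pics/f_scene.png

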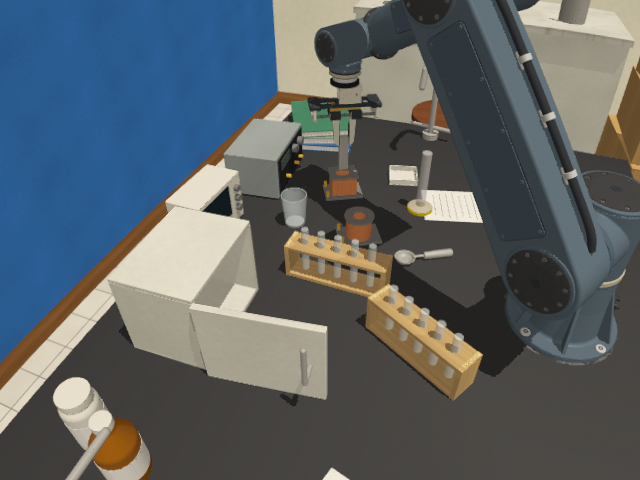

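View pics/o3_scene.png

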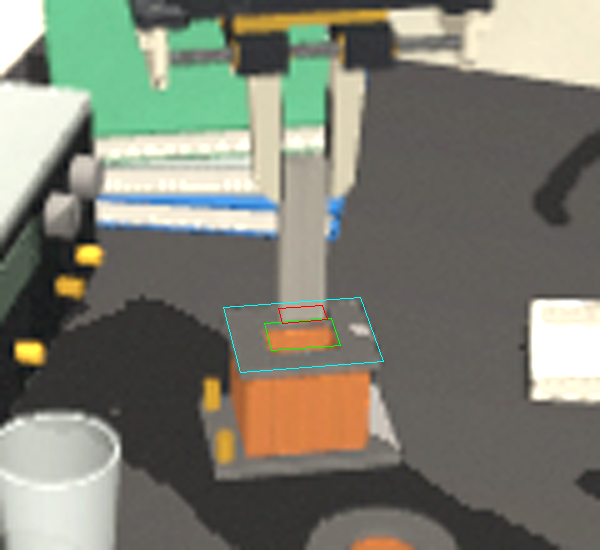

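Run:
```python
from h import *
s=env.read_state();print(s['joint_velocities'].round(4),s['gripper_width'])
print(env.sign_off())
```

```text
[-0.0009  0.0006 -0.0014  0.001   0.0006 -0.0015] 0.025679047110018963
the job is handed in; nothing more can be done
None
```

I opened the door by its handle to about 1.5 rad and took the long bar out of the hinge-side pocket. I carried it over the right-hand tube rack to the rectangular coil. I handed the job in with the bar still held in the fingers; sign-off reports no verdict.

**Bar over the coil:**
- The lower end is about 13–14 mm above the opening, which is within the 3–25 mm allowed but a little over a centimetre.
- By the wrist overlay it is within about 1 mm of the opening's centre and turned to within about 1° of the coil. It hangs upright and the arm was still.
- The gripper reads a 25.7 mm opening and about 3 N of weight, so the bar was still held.

**Rest of the scene:** The tube rack, beaker and measuring cylinder read where they were at the start, within the networks' few-millimetre noise. The door is wide open. I last saw the short magnet in its pocket just after I lifted the long one out, and did not look again.

**Disagreements:**
- **Mouth position:** my first wrist measurement, taken just as the arm stopped, was 2–3 mm off the later views, and I corrected for it before the last descent.
- **Final network points:** the single network points for bar and mouth scattered by 3–5 mm either way around the overlay result, and I went by the overlay.
- **Fingertips:** the visible fingertips end about 20 mm short of the stated TCP. I allowed for this at the handle and the bar, and it caused no trouble.

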